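# Hold the guide rod through both bushings of the bracket

## Task

Two steel rods stand in the rack; they differ only in length. Take the longer one out by its grip, thread it point down through the upper and then the lower bushing of the guide bracket, and finish while still holding it there upright, so that I can clip its end: the point must stick out below the lower bushing while the collar is still clear of the upper bushing, not resting on it (about half-way between these two limits is best). Leave the short rod standing in the rack, do not disturb the other things on the bench, and keep the arm clear of the tall posts.

Things in the scene. Friction and masses are not known exactly. Their poses are not given: they have to be found in the camera images.
- bracket: Aluminium guide bracket, bolted down: base plate 100 x 64 x 10 mm (x -32 to 68), a column (x 44 to 60) and two level arms 44 mm wide (x -22 to 60), one above the other, each with a bronze bushing on one vertical axis. Origin on that axis at the bench top, z up, +x towards the column. Total height 134 mm.
- upper_mouth (a point): Centre of the upper bushing's mouth, 134 mm above the bench; nothing of the bracket is higher. Bushing 19 mm long, bore 14 mm, mouth flared to about 20 mm. Reach it through the gap between two fixed posts, 60 mm square and 1.4 m high, which stand 0.31 m ahead of the robot's base axis, 0.10 m and 0.53 m to its right; an arm outside the gap draws back to the base, then turns in.
- lower_exit (a point): Centre of the lower bushing's underside, where the rod's point comes out, 50 mm above the bench and 84 mm below the upper mouth. This bushing is like the upper one, its mouth at 69 mm. Below it is free space down to the base plate (top at 10 mm).
- rack: Rod rack, fixed: grey block 100 x 50 x 45 mm, origin at the centre of its underside, long side along its x. Two sockets along x at -22 and +22 mm, 13.4 mm wide, floor at z 10 mm; which rod is in which socket varies. The rods stand in them loosely and may lean by 2 or 3 degrees. Free room is greatest when the fingers close across the row.
- rod_long_grip (a point): Grip centre of the longer rod (167 mm, about 0.16 kg). From the point up (z axis): shaft 12 mm thick, 116 mm long, with a blunt cone point; collar 24 mm wide, 5 mm thick; round grip 16 mm wide, 46 mm high. This point is on the axis half-way up the grip, 144 mm above the rod's point and 28 mm above the collar's underside; at the start about 154 mm above the bench.
- rod_long_tip (a point): The point (lower end) of the longer rod, on its axis.
- rod_long_collar (a point): Centre of the underside of the longer rod's collar, 116 mm above its point.
- rod_short_grip (a point): Grip centre of the shorter rod: like the other, but its shaft is 80 mm long and its grip stands 36 mm lower; too short to span both bushings, to be left in the rack.
- spool: Reel of solder wire, 52 mm wide, 46 mm high, loose on the bench, origin under it; to be left alone.
- charger: White wall charger, 38 x 57 x 27 mm, loose, origin under it; to be left alone.
- bottle: Small white flux bottle with a thin nozzle, 31 mm wide, 100 mm high, standing loose, origin under it; to be left alone.

How it is judged:
On the way:
1. the point of the longer rod is in or just through the upper bushing, not yet in the lower one (z of rod_long_tip in the frame of bracket between 0.068 and 0.126 m and horizontal distance between rod_long_tip and upper_mouth below 0.008 m), for 0.1 s.
At the end, for the whole second after the job is handed in: The longer rod spans both bushings (its point at least 4 mm out below the lower bushing, on the bore axis within 6 mm, rod upright within 0.08 rad), its collar at least 4 mm above the upper bushing's mouth, and it is held still by the fingers (more than 1 N) (z of rod_long_tip in the frame of lower_exit below -0.004 m and z of rod_long_collar in the frame of upper_mouth above 0.004 m and horizontal distance between rod_long_tip and lower_exit below 0.006 m and horizontal distance between rod_long_collar and upper_mouth below 0.008 m and angle between the z axis of rod_long_tip and the z axis of bracket, either way round below 0.08 rad and contact force between the fingers and rod_long above 1 N and linear speed of rod_long below 0.02 m/s); the arm keeps its last pose, push and grip.
It fails at once if the shorter rod is pulled out of the rack or knocked over (distance of rod_short_grip from where it was at the start of the episode above 0.03 m).
It fails at once if a bystander on the bench is pushed away (distance of any of spool, bottle, charger from where it was at the start of the episode above 0.04 m).
It also fails if it takes over 48 s, if anything falls off the work surface, if the arm or the gripper's body presses on something with over 40 N, if the wrist force passes 120 N, or if a joint passes its speed limit or range.

## Robot

A 6-joint arm with a two-finger parallel gripper is mounted at the origin on a cart in front of the work surface, level with it; the furniture and walls round the work are solid. World frame = base frame: x ahead of the robot, y to its left, z up, the work surface at z = 0. Lengths are in m, angles in rad, forces in N, time in s.
With the tool pointing down it reaches from about 0.35 to 0.85 m from the base axis. Payload 8.1 kg.
Tool frame: the origin (TCP) lies at the centre of the arm's flange, where the gripper is bolted on; the fingertips stand 186 mm ahead of it and the grasp point (between the pads) lies 167 mm ahead of it (robot.grasp_offset is the distance from the TCP to the grasp point, in m); z points along the fingers, y is the line along which they close (so a half turn about z gives the same grasp; the last joint's range is limited). The gripper opens to 93 mm and grips with 3 to 60 N. Pads are 15 mm wide; open, the fingers measure 128 mm over their backs; the gripper's body (75 mm by 188 mm) begins 65 mm behind the grasp point.
Start: joints at [1.242, 0.13, 1.488, -0, 1.523, -0.085], TCP at [0.145, 0.582, 0.405] pointing down, gripper open.
Joint ranges: [-2.96, 2.96], [-0.89, 2.26], [0.02, 2.5], [-1.34, 4.48], [0, 2.73], [-2.66, 2.66]. Speed limits (rad/s): [2.39, 2.39, 2.79, 3.14, 3.14, 3.14].

## Interface

Orientations are given as a rotation vector (axis times angle).
In Python, from plant import robot gives the robot as it stands.
- The arm moves only by the tool drive_tool, never from a script. Its argument "moves" is one flat list of numbers, 7 for each row, row after row: the finger opening in mm, from 0 to 93, then the shift along the tool's x, y, z in mm, then the turn, a rotation vector about the tool's x, y, z in degrees. A call has 1 to 8 rows; each row shifts and turns the commanded pose from where the row before left it, along the tool's axes as they then stand; what a row does not reach is not made up. A row lasts 1/10 s, in which the tool goes at most 50 mm and 8.59 degrees, less where a joint would pass 70% of its speed; a pose out of reach is approached as far as the arm can. A call is refused whole if a number of a shift passes 50 or a number of a turn 8.59, either way. A call with a gripper value outside its range is refused whole. The fingers move at their own pace and stop on an object; "grip_force" is the grip in N (left out, the last holds). Time passes only in rows, so rows that do not move let the fingers close. It gives the time, the measured TCP pose, the force, the opening and the grip force at its end, in the units of the state.
- robot.read_state(): the state, without advancing time (a new reading comes with each control period).
- robot.read_camera(name): name is "side" or "top"; returns a dict with "color" (400x640x3 uint8, red, green, blue), "depth" (400x640 float32, m along the optical axis (not along the pixel's ray), 0 where there is no reading), "mtx" (3x3 intrinsics, pixels), "R" (3x3) and "t" (3): a world point X has camera coordinates R X + t. Camera axes: x right, y down, z forward; pixel columns grow to the right and rows downward; lengths in m; the calibration is good to about 2 mm. A picture is of the moment at which its call begins.
- robot.close_job(): hands the job in; it is judged then, once.
The state is a dict: "t": time; "q": joint angles; "dq": joint speeds; "joint_torque": joint torques, N m; "tool_pos": TCP position; "orientation": TCP orientation; "force": force on the tool from outside, world axes, zero at the start; "wrist_torque": the same for the moment, N m; "opening": finger opening in m; "gripper_force": force on a finger pad.
Only numpy, scipy, OpenCV 4.12 (cv2) and the standard library are available. Lean on these libraries where they do the work, as an engineer would, in place of code of your own. Each camera call takes 0.05 s, during which the arm holds its last target. There are 200 camera calls.

## Working session

There is one attempt and no reset: what is moved stays moved. The work goes in short steps, Python scripts to look and compute and a tool call to move; the robot and the scene stay as the last step left them, time stands still between calls to the robot, and variables do not carry over. Pictures are saved under pics/ and viewed, at most 10 in all, crops included, and the job is handed in when it is done.

Besides the shell and the picture viewer there is one more tool, called after "Call:" by a JSON object that holds its "fn" and its "kwargs", one argument or row to a line. drive_tool: Moves the arm, as the interface text tells. Its arguments: {"type":"object","properties":{"moves":{"type":"array","items":{"type":"number"}},"grip_force":{"type":"number"}},"required":["moves"]}

```bash
mkdir -p pics; ls; cat > h.py <<'E'
import numpy as np,cv2
from plant import robot
def snap(n,f):
    c=robot.read_camera(n); np.savez('pics/'+f+'.npz',**c)
    cv2.imwrite('pics/'+f+'.png',c['color'][:,:,::-1]); return c
def w(c,u,v,d=None):
    if d is None: d=c['depth'][int(v),int(u)]
    p=np.linalg.inv(c['mtx'])@[u,v,1]*d
    return c['R'].T@(p-c['t'])
def ray_z(c,u,v,z):
    o=-c['R'].T@c['t']; r=c['R'].T@np.linalg.inv(c['mtx'])@[u,v,1]
    return o+r*(z-o[2])/r[2]
def proj(c,X):
    p=c['mtx']@(c['R']@np.array(X)+c['t']); return p[:2]/p[2]
E
python3 - <<'E'
from h import *
for n in('side','top'):
    c=snap(n,n+'0'); print(n,c['mtx'],c['R'],-c['R'].T@c['t'])
print(robot.read_state())
E
```

```text
pics
side [[504.02122932   0.         324.55722502]
 [  0.         504.02122932 192.61789658]
 [  0.           0.           1.        ]] [[ 0.99894735  0.03889247 -0.02432206]
 [-0.00577593 -0.4193562  -0.9078034 ]
 [-0.04550632  0.90698829 -0.41869013]] [ 0.58847732 -1.11169144  0.45689452]
top [[509.06234099   0.         325.81997978]
 [  0.         509.06234099 202.79048907]
 [  0.           0.           1.        ]] [[-6.18475667e-02 -9.98085252e-01 -8.42022805e-04]
 [-9.72203848e-01  6.04346267e-02 -2.26201976e-01]
 [ 2.25819743e-01 -1.31714240e-02 -9.74080057e-01]] [ 0.37497599 -0.33262881  0.94234214]
{'t': 0.1, 'q': array([ 1.24159680e+00,  1.31104669e-01,  1.48912792e+00, -3.07495253e-05,
        1.52300604e+00, -8.54112909e-02]), 'dq': array([-0.00015079, -0.00241555, -0.00385658, -0.00052322,  0.00132531,
       -0.00180068]), 'joint_torque': array([ 1.66422938e-03, -5.61334026e+01, -4.93100488e+01,  7.70975905e-02,
        2.88380828e-02, -8.70274698e-05]), 'tool_pos': array([0.14475596, 0.58207626, 0.40380405]), 'orientation': array([-3.81954067e-01, -3.11797520e+00,  2.53981690e-03]), 'force': array([-0.78115975,  0.26915321,  0.11011044]), 'wrist_torque': array([0.00612621, 0.03390517, 0.02811016]), 'gripper_force': 0.0, 'opening': 0.093004083834531}
```

View pics/side0.png

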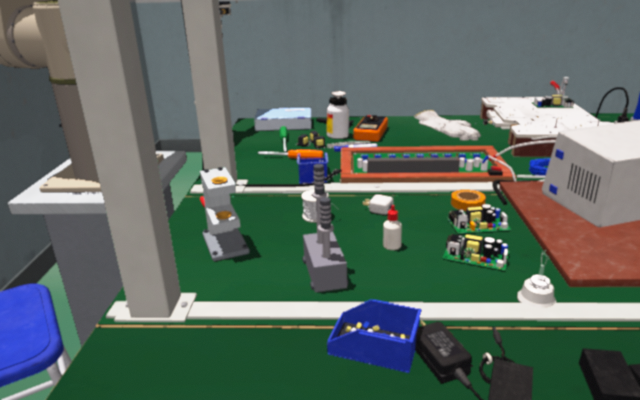

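View pics/top0.png

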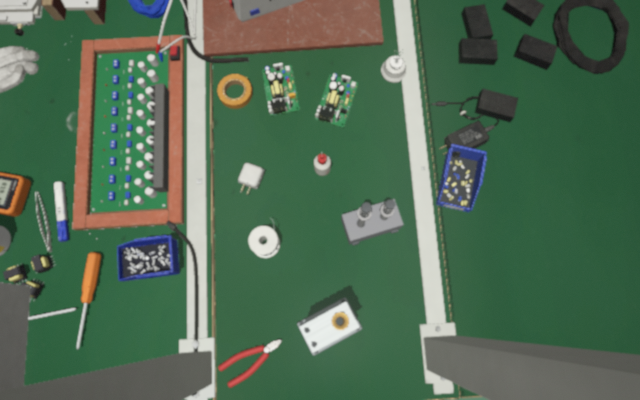

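The side view shows the bracket at about (220,215) and the rack at (325,262), with rods at (319,190) behind and (325,220) in front. The top view shows the bracket at (330,326) with its bushing at (340,320), and the rack at (372,222) with rods at (365,210) and (389,207). Next I enlarge the crops.

```bash
python3 - <<'E'
import cv2,numpy as np
a=cv2.imread('pics/side0.png');b=cv2.imread('pics/top0.png')
A=cv2.resize(a[150:300,190:350],None,fx=3.75,fy=3.75,interpolation=cv2.INTER_CUBIC)[:, :]
cv2.imwrite('pics/sc.png',A)
B=cv2.resize(b[190:360,290:415],None,fx=3.5,fy=3.5,interpolation=cv2.INTER_CUBIC)
cv2.imwrite('pics/tc.png',B);print(A.shape,B.shape)
E
```

```text
(562, 600, 3) (595, 438, 3)
```

View pics/sc.png

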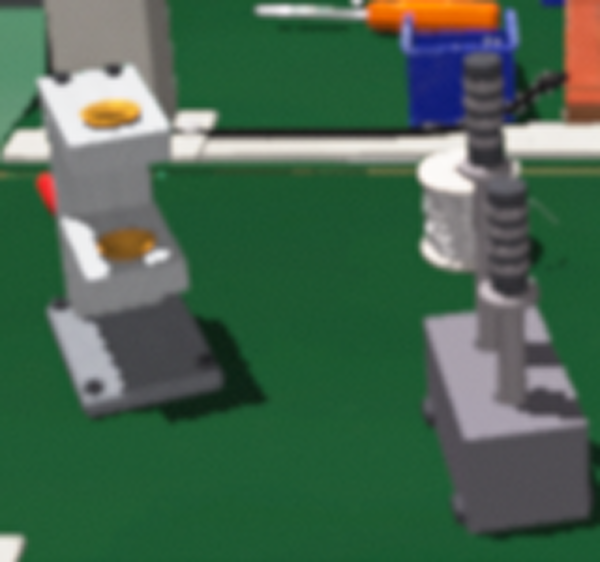

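View pics/tc.png

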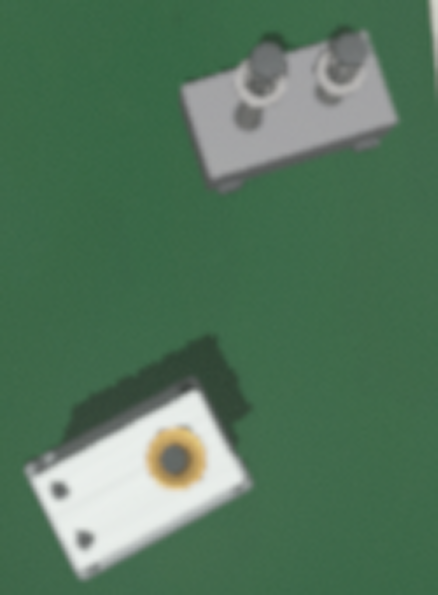

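The crops show the taller, long rod at the back (+y): grip top at crop (484,60) in the side view and (267,62) in the top view. The upper mouth is at side crop (111,114) and top crop (177,458).

```bash
cat > m.py <<'E'
from h import *
s=dict(np.load('pics/side0.npz'));t=dict(np.load('pics/top0.npz'))
S=lambda u,v:((u+.5)/3.75-.5+190,(v+.5)/3.75-.5+150)
T=lambda u,v:((u+.5)/3.5-.5+290,(v+.5)/3.5-.5+190)
def tri(a,b):
    P=lambda c:c['mtx']@np.c_[c['R'],c['t']]
    X=cv2.triangulatePoints(P(s),P(t),np.array(a,float).reshape(2,1),np.array(b,float).reshape(2,1))[:,0];X=X[:3]/X[3]
    return X, proj(s,X)-a, proj(t,X)-b
def show(n,a,b,z):
    print(n,tri(S(*a),T(*b)),'side@z',ray_z(s,*S(*a),z),'top@z',ray_z(t,*T(*b),z))
np.set_printoptions(precision=4,suppress=True)
if __name__=='__main__':
    show('mouth',(111,114),(177,458),.134)
    show('longtop',(484,62),(267,62),.177)
    show('shorttop',(509,187),(349,49),.141)
    show('longcollar',(490,168),(260,87),.1285)
    print('long socket top', ray_z(t,*T(248,120),.045), ray_z(s,*S(488,346),.045))
    for n,c in(('rack TL',(181,86)),('rack TR',(368,31)),('rack BR',(398,121)),('rack BL',(212,183))): print(n,ray_z(t,*T(*c),.045))
    for n,c in(('br',(26,467)),('br',(196,388)),('br',(251,485)),('br',(84,578))): print(n,ray_z(t,*T(*c),.134))
    print('spool',ray_z(t,264,240,.046),'charger',ray_z(t,250,178,.027),'bottle',ray_z(t,322,158,.1))
    for u,v in ((389,207),(365,208)): print(w(t,u,v))
E
python3 m.py
```

```text
mouth (array([ 0.3755, -0.354 ,  0.131 ]), array([-0.7278,  0.0821]), array([-0.2531, -0.7178])) side@z [ 0.3786 -0.3606  0.134 ] top@z [ 0.3744 -0.3542  0.134 ]
longtop (array([ 0.5436, -0.4043,  0.174 ]), array([-1.0343,  0.2595]), array([-0.2019, -1.0025])) side@z [ 0.5456 -0.4107  0.177 ] top@z [ 0.5414 -0.4042  0.177 ]
shorttop (array([ 0.5548, -0.4461,  0.1382]), array([-0.8064,  0.2015]), array([-0.1475, -0.7219])) side@z [ 0.5563 -0.4513  0.141 ] top@z [ 0.553  -0.4458  0.141 ]
longcollar (array([ 0.5435, -0.4043,  0.1266]), array([-1.8152,  0.4363]), array([-0.3513, -1.7   ])) side@z [ 0.5465 -0.4069  0.1285] top@z [ 0.5402 -0.4045  0.1285]
long socket top [ 0.5403 -0.4044  0.045 ] [ 0.5434 -0.4088  0.045 ]
rack TL [ 0.5602 -0.3714  0.045 ]
rack TR [ 0.5832 -0.47    0.045 ]
rack BR [ 0.5351 -0.481   0.045 ]
rack BL [ 0.509  -0.3836  0.045 ]
br [ 0.3747 -0.2874  0.134 ]
br [ 0.4042 -0.3648  0.134 ]
br [ 0.3608 -0.386   0.134 ]
br [ 0.3261 -0.3103  0.134 ]
spool [ 0.5218 -0.2309  0.046 ] charger [ 0.6434 -0.2066  0.027 ] bottle [ 0.6503 -0.3423  0.1   ]
[ 0.5476 -0.4448  0.1404]
[ 0.54   -0.4025  0.1789]
```

```bash
cat > p.py <<'E'
from h import *
from scipy.spatial.transform import Rotation as Ro
np.set_printoptions(precision=3,suppress=True,linewidth=150)
def down(yaw): # tool z down, tool y at world angle yaw (deg)
    a=np.deg2rad(yaw); y=np.array([np.cos(a),np.sin(a),0]); z=np.array([0,0,-1.]); return Ro.from_matrix(np.c_[np.cross(y,z),y,z])
def cur():
    s=robot.read_state(); R=Ro.from_rotvec(s['orientation']); y=R.as_matrix()[:,1]
    return s,s['tool_pos'],R,np.rad2deg(np.arctan2(y[1],y[0]))
def rows(P,R,poses,op):
    "poses: list of (pos,Rot); prints rounded rows, tracking the rounded pose"
    out=[]
    for p,r in poses:
        d=np.round(R.inv().apply(p-P)*1000,0); t=np.round(np.rad2deg((R.inv()*r).as_rotvec()),1)
        out.append([op,*d,*t]); P=P+R.apply(d/1000); R=R*Ro.from_rotvec(np.deg2rad(t))
    for o in out: print(','.join('%g'%(v+0) for v in o)+',')
    print('end',P,R.as_rotvec())
def cyl(n,r1,phi1,z1,yaw1,op=93):
    s,P,R,yaw=cur(); r0=np.hypot(*P[:2]);phi0=np.rad2deg(np.arctan2(P[1],P[0]))
    L=[]
    for k in range(1,n+1):
        f=k/n; r=r0+f*(r1-r0);a=np.deg2rad(phi0+f*(phi1-phi0));z=P[2]+f*(z1-P[2])
        L.append((np.array([r*np.cos(a),r*np.sin(a),z]),down(yaw+f*(yaw1-yaw))))
    print('from r,phi,z,yaw',r0,phi0,P[2],yaw,'q',s['q'],'t',s['t']); rows(P,R,L,op)
def lin(n,p1,R1,op):
    s,P,R,yaw=cur(); d=(R.inv()*R1).as_rotvec()
    rows(P,R,[(P+(np.array(p1)-P)*k/n,R*Ro.from_rotvec(d*k/n)) for k in range(1,n+1)],op)
E
python3 -c "
from p import *
cyl(8,0.30,76,.40,144)"
```

```text
from r,phi,z,yaw 0.599805853711536 76.03447474511593 0.40380404759245325 76.03205404755502 q [ 1.242  0.131  1.489 -0.     1.523 -0.085] t 0.1
93,0,-37,1,-0.1,0,-8.5,
93,6,-38,0,0,0,-8.5,
93,10,-35,0,0,0,-8.5,
93,17,-34,1,0,0,-8.5,
93,21,-31,0,0,0,-8.5,
93,25,-28,1,0,0,-8.5,
93,29,-24,0,0,0,-8.5,
93,32,-19,1,0,0,-8.5,
end [0.073 0.291 0.4  ] [ 1.427 -2.799 -0.   ]
```

Call:
{"fn": "drive_tool", "kwargs": {
  "moves": [93, 0, -37, 1, 0, 0, -8.5, 93, 6, -38, 0, 0, 0, -8.5, 93, 10, -35, 0, 0, 0, -8.5, 93, 17, -34, 1, 0, 0, -8.5, 93, 21, -31, 0, 0, 0, -8.5, 93, 25, -28, 1, 0, 0, -8.5, 93, 29, -24, 0, 0, 0, -8.5, 93, 32, -19, 1, 0, 0, -8.5]
}}

```text
t: 0.9
tool_pos: [0.0726, 0.2899, 0.4002]
orientation: [1.436, -2.794, 0.001]
force: [-0.0, -1.0, 1.0]
opening: 0.093
gripper_force: 0.0
```

```bash
python3 -c "
from p import *
cyl(4,0.21,76,.42,166)"
```

```text
from r,phi,z,yaw 0.2988407152909911 75.94034561388132 0.40018025177198224 144.39172207561074 q [ 1.153 -0.79   2.225 -0.     1.707 -1.367] t 0.9
93,21,-8,-5,0,0,-5.4,
93,21,-6,-5,0,0,-5.4,
93,22,-4,-5,0,0,-5.4,
93,22,-2,-5,0,0,-5.4,
end [0.05  0.204 0.42 ] [ 1.934 -2.475  0.001]
```

```bash
cat >> p.py <<'E'
def arm(segs,op=93):
    "segs: list of (n, rp, q1deg, z, yaw)"
    s,P,R,yaw=cur(); q=np.rad2deg(s['q'][0]); c,sn=np.cos(s['q'][0]),np.sin(s['q'][0])
    st=np.array([c*P[0]+sn*P[1],q,P[2],yaw]); print('rp,q1,z,yaw',st,'lat',-sn*P[0]+c*P[1],'q',s['q'],'t',s['t'])
    L=[]
    for n,*e in segs:
        e=np.array(e,float)
        for k in range(1,n+1):
            v=st+(e-st)*k/n; a=np.deg2rad(v[1])
            L.append((np.array([v[0]*np.cos(a)-.0513*np.sin(a),v[0]*np.sin(a)+.0513*np.cos(a),v[2]]),down(v[3])))
        st=e
    rows(P,R,L,op)
E
python3 -c "
from p import *
arm([(3,.27,45,.52,121),(5,.16,10,.66,80)])"
```

```text
rp,q1,z,yaw [  0.294  66.079   0.4   144.392] lat 0.05118194746074345 q [ 1.153 -0.79   2.225 -0.     1.707 -1.367] t 0.9
93,-3,-35,-40,0,0,7.8,
93,-4,-35,-40,0,0,7.8,
93,-4,-33,-40,0,0,7.8,
93,10,-34,-28,0,0,8.2,
93,10,-32,-28,0,0,8.2,
93,9,-29,-28,0,0,8.2,
93,9,-27,-28,0,0,8.2,
93,10,-24,-28,0,0,8.2,
end [0.149 0.078 0.66 ] [-0.274 -3.129  0.001]
```

Call:
{"fn": "drive_tool", "kwargs": {
  "moves": [93, -3, -35, -40, 0, 0, 7.8, 93, -4, -35, -40, 0, 0, 7.8, 93, -4, -33, -40, 0, 0, 7.8, 93, 10, -34, -28, 0, 0, 8.2, 93, 10, -32, -28, 0, 0, 8.2, 93, 9, -29, -28, 0, 0, 8.2, 93, 9, -27, -28, 0, 0, 8.2, 93, 10, -24, -28, 0, 0, 8.2]
}}

```text
t: 1.7
tool_pos: [0.1578, 0.0924, 0.6634]
orientation: [-0.293, -3.116, 0.017]
force: [0.9, -0.3, 0.0]
opening: 0.093
gripper_force: 0.0
```

```bash
python3 -c "
from p import *
arm([(8,.16,-20,.66,12)])"
```

```text
rp,q1,z,yaw [ 0.176 14.474  0.663 79.247] lat 0.05004899162344899 q [ 0.253 -0.892  1.773 -0.008  2.276 -1.136] t 1.7
93,-6,-10,0,-0.7,-0.6,8.4,
93,-8,-11,1,0,0,8.4,
93,-8,-10,0,0,0,8.4,
93,-9,-9,1,0,0,8.4,
93,-10,-9,0,0,0,8.4,
93,-9,-7,1,0,0,8.4,
93,-11,-7,0,0,0,8.4,
93,-10,-6,0,0,0,8.4,
end [ 0.168 -0.006  0.66 ] [ 1.976  2.442 -0.   ]
```

```bash
cat > k.py <<'E'
import numpy as np
from scipy.optimize import fsolve
D=[(.131,1.489,.5976,.4038),(-.79,2.225,.294,.4002),(-.892,1.773,.176,.6634)]
A=[];b=[]
for q2,q3,r,z in D:
    t=q2+q3;A+=[[1,0,np.sin(q2),np.sin(t),np.cos(t)],[0,1,np.cos(q2),np.cos(t),-np.sin(t)]];b+=[r,z]
x,res,*_=np.linalg.lstsq(np.array(A),b,rcond=None)
f=lambda q:np.array([x[0]+x[2]*np.sin(q[0])+x[3]*np.sin(sum(q))+x[4]*np.cos(sum(q)),x[1]+x[2]*np.cos(q[0])+x[3]*np.cos(sum(q))-x[4]*np.sin(sum(q))])
def ik(r,z): q=fsolve(lambda q:f(q)-[r,z],[-.8,1.8]); return q
if __name__=='__main__':
    print(x,res)
    for r in(.14,.16,.18):
        for z in (.66,.7,.74): print(r,z,ik(r,z),np.pi-sum(ik(r,z)))
E
python3 k.py
```

```text
[-0.00215268  0.12327717  0.36869199  0.55519022  0.05799405] [1.54083643e-07]
0.14 0.66 [-0.9820313   1.81183814] 2.311785812417936
0.14 0.7 [-0.91274214  1.69890589] 2.355428897878823
0.14 0.74 [-0.84145164  1.58109779] 2.4019464984022294
0.16 0.66 [-0.93528728  1.79616924] 2.280710693367741
0.16 0.7 [-0.86899522  1.68373889] 2.3268489874176543
0.16 0.74 [-0.80021286  1.5662268 ] 2.375578718211722
0.18 0.66 [-0.88781614  1.77854114] 2.2508676467913795
0.18 0.7 [-0.82446055  1.66663899] 2.299414211453972
0.18 0.74 [-0.75813148  1.54942747] 2.350296657359099
```

```bash
python3 -c "
from p import *
arm([(3,.155,5,.75,70),(5,.15,-20,.75,28)])"
```

```text
rp,q1,z,yaw [ 0.176 14.474  0.663 79.247] lat 0.05004899162344899 q [ 0.253 -0.892  1.773 -0.008  2.276 -1.136] t 1.7
93,1,-10,-29,-0.7,-0.6,3.1,
93,0,-10,-29,0,0,3.1,
93,0,-9,-29,0,0,3,
93,-8,-11,0,0,0,8.4,
93,-9,-11,0,0,0,8.4,
93,-10,-10,0,0,0,8.4,
93,-10,-9,0,0,0,8.4,
93,-10,-9,0,0,0,8.4,
end [ 0.158 -0.003  0.75 ] [-1.617 -2.693 -0.   ]
```

Call:
{"fn": "drive_tool", "kwargs": {
  "moves": [93, 1, -10, -29, -0.7, -0.6, 3.1, 93, 0, -10, -29, 0, 0, 3.1, 93, 0, -9, -29, 0, 0, 3, 93, -8, -11, 0, 0, 0, 8.4, 93, -9, -11, 0, 0, 0, 8.4, 93, -10, -10, 0, 0, 0, 8.4, 93, -10, -9, 0, 0, 0, 8.4, 93, -10, -9, 0, 0, 0, 8.4]
}}

```text
t: 2.5
tool_pos: [0.1589, -0.0027, 0.7494]
orientation: [-1.616, -2.694, -0.001]
force: [1.0, -0.6, -0.6]
opening: 0.0932
gripper_force: 0.0
```

```bash
python3 -c "
from p import *
arm([(8,.15,-48,.75,-38)])"
```

```text
rp,q1,z,yaw [  0.15  -19.846   0.749  28.085] lat 0.05137976834794836 q [-0.346 -0.81   1.547  0.001  2.404 -0.836] t 2.5
93,-8,-5,0,0,0,8.3,
93,-9,-4,0,0,0,8.2,
93,-9,-4,0,0,0,8.3,
93,-10,-3,0,0,0,8.2,
93,-9,-2,0,0,-0.1,8.3,
93,-10,-1,0,0,0,8.3,
93,-9,-1,-1,0,0,8.2,
93,-10,1,0,0,0,8.3,
end [ 0.139 -0.077  0.75 ] [ 2.823  1.376 -0.   ]
```

Call:
{"fn": "drive_tool", "kwargs": {
  "moves": [93, -8, -5, 0, 0, 0, 8.3, 93, -9, -4, 0, 0, 0, 8.2, 93, -9, -4, 0, 0, 0, 8.3, 93, -10, -3, 0, 0, 0, 8.2, 93, -9, -2, 0, 0, 0, 8.3, 93, -10, -1, 0, 0, 0, 8.3, 93, -9, -1, 0, 0, 0, 8.2, 93, -10, 1, 0, 0, 0, 8.3]
}}

```text
t: 3.3
tool_pos: [0.1388, -0.077, 0.7495]
orientation: [-2.824, -1.377, -0.002]
force: [1.0, -0.5, -0.1]
opening: 0.0929
gripper_force: 0.0
```

```bash
python3 -c "
from p import *
c=snap('side','side1')
arm([(8,.52,-48,.58,-48)])"
```

```text
rp,q1,z,yaw [  0.151 -48.116   0.749 -38.515] lat 0.051329704735209244 q [-0.84  -0.81   1.548  0.001  2.404 -0.167] t 3.35
93,-8,46,21,0,0,1.2,
93,-6,45,21,0,0,1.2,
93,-6,46,21,0,0,1.2,
93,-5,46,22,0,0,1.1,
93,-4,46,21,0,0,1.2,
93,-2,46,21,0,0,1.2,
93,-2,46,21,0,0,1.2,
93,-1,46,21,0,0,1.2,
end [ 0.386 -0.352  0.58 ] [-2.932 -1.125 -0.001]
```

View pics/side1.png

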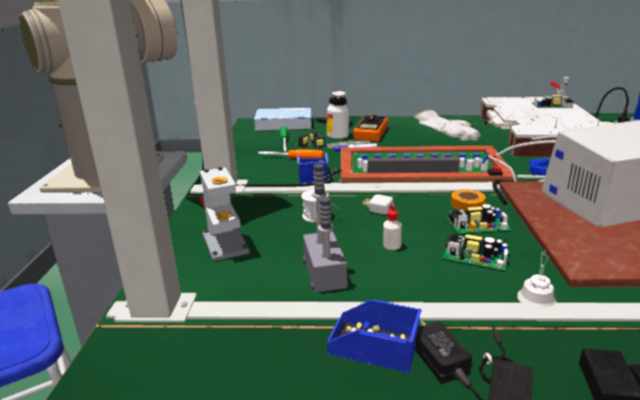

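The arm sits drawn back at the base behind the near post, shoulder at about (95,35). The bench is unchanged. Extending through the gap.

Call:
{"fn": "drive_tool", "kwargs": {
  "moves": [93, -8, 46, 21, 0, 0, 1.2, 93, -6, 45, 21, 0, 0, 1.2, 93, -6, 46, 21, 0, 0, 1.2, 93, -5, 46, 22, 0, 0, 1.1, 93, -4, 46, 21, 0, 0, 1.2, 93, -2, 46, 21, 0, 0, 1.2, 93, -2, 46, 21, 0, 0, 1.2, 93, -1, 46, 21, 0, 0, 1.2]
}}

```text
t: 4.15
tool_pos: [0.3883, -0.3438, 0.5816]
orientation: [-2.923, -1.15, -0.001]
force: [0.1, 0.6, 0.3]
opening: 0.093
gripper_force: 0.0
```

```bash
python3 -c "
from p import *
c=snap('top','top1')
s,P,R,yaw=cur();print(s['force'],s['q'])
lin(8,[.542,-.405,.42],down(14),93)"
```

```text
[-1.714 -0.509 -7.487] [-0.825 -0.074  1.394  0.001  1.833 -0.001]
93,9,18,19,-0.1,-0.1,-7.6,
93,6,19,19,0,0,-7.7,
93,4,20,19,-0.1,-0.1,-7.6,
93,1,20,18,-0.1,0,-7.7,
93,-1,21,19,-0.1,-0.1,-7.6,
93,-4,19,19,0,0,-7.7,
93,-7,19,19,-0.1,-0.1,-7.6,
93,-9,18,19,-0.1,0,-7.7,
end [ 0.542 -0.405  0.42 ] [-1.933 -2.476 -0.001]
```

View pics/top1.png

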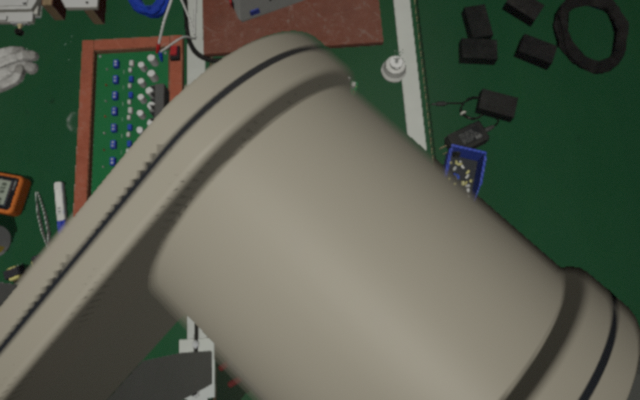

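The arm fills the top view now (elbow at about (300,100)), so I check its clearance to the post at the left edge using depth.

```bash
python3 -c "
from p import *
for n in('top1',):
    c=dict(np.load('pics/'+n+'.npz')); v,u=np.mgrid[0:400:4,0:640:4]; d=c['depth'][::4,::4]
    p=(np.linalg.inv(c['mtx'])@np.stack([u,v,np.ones_like(u)]).reshape(3,-1)*d.ravel()).T-c['t']; X=p@c['R']
    X=X[(d.ravel()>0)&(X[:,2]>.3)]
    a=robot.read_state()['q'][0]; lat=-np.sin(a)*X[:,0]+np.cos(a)*X[:,1]; rad=np.cos(a)*X[:,0]+np.sin(a)*X[:,1]
    for lo in np.arange(0,.7,.05):
        m=(rad>lo)&(rad<lo+.05)
        if m.any(): print('rad',lo.round(2),'lat',lat[m].min(),lat[m].max(),'z',X[m,2].min(),X[m,2].max(), m.sum())
"
```

```text
rad 0.25 lat 0.13476949463465474 0.13476949463465474 z 0.3095492164300392 0.3095492164300392 1
rad 0.3 lat 0.1359745223499485 0.25579718200824886 z 0.30374135190599183 0.5378017580304785 92
rad 0.4 lat 0.04534510240689241 0.11569040043963824 z 0.520297077123421 0.8070438177381359 748
rad 0.45 lat 0.02399171266538519 0.11599345013561779 z 0.7103723076420775 0.8223108332443363 2678
rad 0.5 lat -0.01166861300944022 0.11561330139444892 z 0.7989789602373131 0.8246886841679137 5214
rad 0.55 lat -0.10394046911209145 0.11429843078638455 z 0.6337682629322298 0.810011114006548 392
```

```bash
python3 -c "
from p import *
c=snap('side','side2'); v,u=np.mgrid[0:400:2,0:640:2]; d=c['depth'][::2,::2]
p=(np.linalg.inv(c['mtx'])@np.stack([u,v,np.ones_like(u)]).reshape(3,-1)*d.ravel()).T-c['t']; X=p@c['R']
a=robot.read_state()['q'][0]; lat=-np.sin(a)*X[:,0]+np.cos(a)*X[:,1]; rad=np.cos(a)*X[:,0]+np.sin(a)*X[:,1]
k=(d.ravel()>0)&(X[:,2]>.3)&(abs(lat)<.25)&(rad<.75)
for lo in np.arange(0,.7,.05):
    m=k&(rad>lo)&(rad<lo+.05)
    if m.any(): print('rad',lo.round(2),'lat',np.percentile(lat[m],[1,10,50,90,99]),'z',X[m,2].min(),X[m,2].max(), m.sum())
"
```

```text
rad 0.0 lat [-0.092 -0.092 -0.066  0.121  0.13 ] z 0.3011065006147711 0.39349203111726455 215
rad 0.05 lat [-0.091 -0.076  0.128  0.185  0.2  ] z 0.3000030186557494 0.3909948218520555 679
rad 0.25 lat [0.122 0.123 0.129 0.192 0.198] z 0.3024030679552678 0.39649945735951275 147
rad 0.3 lat [0.134 0.139 0.153 0.173 0.184] z 0.3005269853538967 0.39596853844456265 286
rad 0.45 lat [0.043 0.044 0.05  0.059 0.062] z 0.38685872439998015 0.4078111573561918 57
rad 0.55 lat [-0.169  0.043  0.048  0.059  0.06 ] z 0.3251029776555228 0.42162403333465615 86
rad 0.6 lat [-0.168 -0.163 -0.141 -0.107 -0.094] z 0.30015865847138473 0.4256331564317383 1965
```

View pics/side2.png

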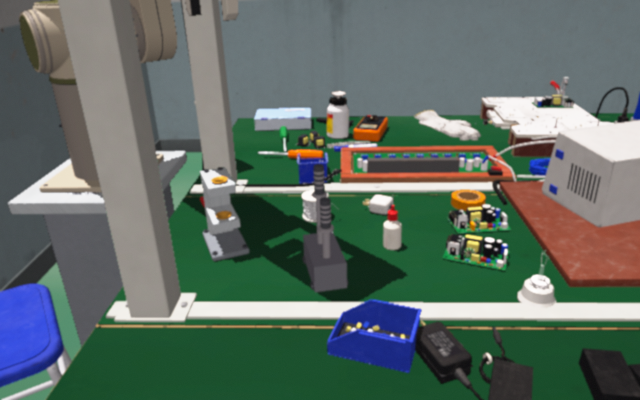

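The side view shows the shoulder cylinder (25–175, 0–60), the racked rods untouched and no arm visible above z 0.4. I'll check what part of the arm lies near the post.

```bash
python3 -c "
from p import *
def cloud(n):
    c=dict(np.load('pics/'+n+'.npz')); v,u=np.mgrid[0:400,0:640]; d=c['depth']
    p=(np.linalg.inv(c['mtx'])@np.stack([u,v,np.ones_like(u)]).reshape(3,-1)*d.ravel()).T-c['t']; return (p@c['R']).reshape(400,640,3),d
def rl(X,a): return np.array([np.cos(a)*X[0]+np.sin(a)*X[1],-np.sin(a)*X[0]+np.cos(a)*X[1],X[2]])
for n,a in(('side1',-.84),('side2',-.825)):
    X,d=cloud(n)
    for u,v in((30,30),(50,10),(60,50),(70,90),(140,10),(150,10),(150,40),(160,10),(170,20),(172,40),(220,8)): print(n,u,v,rl(X[v,u],a),X[v,u])
X,d=cloud('top1'); a=-.825
for u,v in((20,380),(60,300),(5,340),(100,230),(150,165),(200,120),(250,70),(200,200),(300,60),(170,260),(300,200),(400,300),(500,380),(560,270),(620,300)): print('top',u,v,rl(X[v,u],a))
"
```

```text
side1 30 30 [ 0.047 -0.091  0.346] [-0.037 -0.096  0.346]
side1 50 10 [ 0.049 -0.047  0.38 ] [-0.002 -0.068  0.38 ]
side1 60 50 [ 0.061 -0.049  0.304] [ 0.004 -0.078  0.304]
side1 70 90 [ 0.049 -0.045  0.219] [-0.001 -0.067  0.219]
side1 140 10 [0.047 0.134 0.367] [0.132 0.054 0.367]
side1 150 10 [0.051 0.156 0.365] [0.15  0.066 0.365]
side1 150 40 [0.066 0.139 0.304] [0.147 0.044 0.304]
side1 160 10 [0.051 0.179 0.364] [0.167 0.082 0.364]
side1 170 20 [0.064 0.193 0.342] [0.187 0.081 0.342]
side1 172 40 [0.068 0.19  0.298] [0.186 0.076 0.298]
side1 220 8 [-1.788  1.328  0.2  ] [-0.204  2.218  0.2  ]
side2 30 30 [ 0.043 -0.091  0.345] [-0.038 -0.094  0.345]
side2 50 10 [ 0.049 -0.048  0.38 ] [-0.002 -0.069  0.38 ]
side2 60 50 [ 0.062 -0.05   0.304] [ 0.005 -0.079  0.304]
side2 70 90 [ 0.048 -0.046  0.219] [-0.001 -0.067  0.219]
side2 140 10 [0.061 0.129 0.368] [0.136 0.042 0.368]
side2 150 10 [0.071 0.148 0.367] [0.157 0.048 0.367]
side2 150 40 [0.07  0.137 0.304] [0.148 0.042 0.304]
side2 160 10 [0.067 0.172 0.365] [0.172 0.068 0.365]
side2 170 20 [0.066 0.193 0.342] [0.186 0.082 0.342]
side2 172 40 [0.064 0.191 0.298] [0.184 0.082 0.298]
side2 220 8 [-1.766  1.354  0.2  ] [-0.204  2.216  0.2  ]
top 20 380 [0.432 0.098 0.8  ]
top 60 300 [0.455 0.103 0.808]
top 5 340 [0.436 0.108 0.802]
top 100 230 [0.475 0.107 0.815]
top 150 165 [0.496 0.108 0.82 ]
top 200 120 [0.512 0.106 0.823]
top 250 70 [0.531 0.108 0.822]
top 200 200 [0.498 0.094 0.816]
top 300 60 [0.545 0.104 0.814]
top 170 260 [0.481 0.092 0.804]
top 300 200 [0.515 0.075 0.819]
top 400 300 [0.515 0.04  0.818]
top 500 380 [0.517 0.012 0.821]
top 560 270 [0.555 0.012 0.798]
top 620 300 [ 0.562 -0.007  0.793]
```

```bash
python3 -c "
from p import *
from k import ik
c=dict(np.load('pics/side2.npz'))
for u,v in((205,20),(212,60),(222,60),(215,100),(225,100),(222,140),(230,140)): print(u,v,w(c,u,v))
c=dict(np.load('pics/top0.npz'))
for u,v in((205,375),(195,385),(150,385),(440,360),(427,350),(500,380)): print('top',u,v,w(c,u,v))
for r,z in((.675,.321),(.675,.38),(.514,.36),(.514,.48),(.6,.42)):
    q=ik(r,z); print(r,z,q,'elbow rad',-.002+.3687*np.sin(q[0]))
"
```

```text
205 20 [ 0.324 -0.129  0.361]
212 60 [ 0.328 -0.129  0.287]
222 60 [ 0.34  -0.099  0.281]
215 100 [ 0.325 -0.127  0.208]
225 100 [ 0.339 -0.106  0.202]
222 140 [ 0.33  -0.131  0.125]
230 140 [ 0.34  -0.101  0.115]
top 205 375 [ 0.301 -0.128  0.061]
top 195 385 [ 0.293 -0.128  0.126]
top 150 385 [ 0.317 -0.128  0.331]
top 440 360 [ 0.307 -0.501  0.135]
top 427 350 [ 0.316 -0.501  0.039]
top 500 380 [ 0.307 -0.502  0.407]
0.675 0.321 [0.383 1.345] elbow rad 0.1358947912364127
0.675 0.38 [0.349 1.279] elbow rad 0.12419853034943332
0.514 0.36 [-0.072  1.775] elbow rad -0.028465390596042042
0.514 0.48 [-0.114  1.598] elbow rad -0.043977133219868784
0.6 0.42 [0.131 1.459] elbow rad 0.04619944842242387
```

```bash
python3 -c "
from p import *
arm([(8,.66,-48,.42,14)])"
```

```text
rp,q1,z,yaw [  0.519 -47.246   0.574 -47.075] lat 0.051402894822103196 q [-0.825 -0.08   1.398  0.001  1.838 -0.003] t 4.25
93,-1,18,19,-0.8,-0.1,-7.6,
93,-3,17,19,0,0,-7.7,
93,-6,17,19,0,0,-7.6,
93,-8,16,20,0,0,-7.6,
93,-10,15,19,0,0,-7.7,
93,-12,13,19,0,0,-7.6,
93,-13,11,19,0,0,-7.6,
93,-16,10,19,0,0,-7.7,
end [ 0.48  -0.457  0.42 ] [-1.934 -2.476 -0.001]
```

Call:
{"fn": "drive_tool", "kwargs": {
  "moves": [93, -1, 18, 19, 0, 0, -7.6, 93, -3, 17, 19, 0, 0, -7.7, 93, -6, 17, 19, 0, 0, -7.6, 93, -8, 16, 20, 0, 0, -7.6, 93, -10, 15, 19, 0, 0, -7.7, 93, -12, 13, 19, 0, 0, -7.6, 93, -13, 11, 19, 0, 0, -7.6, 93, -16, 10, 19, 0, 0, -7.7]
}}

```text
t: 5.05
tool_pos: [0.4776, -0.4534, 0.43]
orientation: [1.925, 2.482, 0.002]
force: [0.2, 0.5, -0.8]
opening: 0.0928
gripper_force: 0.0
```

```bash
python3 -c "
from p import *
c=snap('top','top2'); s=robot.read_state(); print(s['q'],s['joint_torque'],s['force'])
v,u=np.mgrid[0:400:2,0:640:2]; d=c['depth'][::2,::2]
p=(np.linalg.inv(c['mtx'])@np.stack([u,v,np.ones_like(u)]).reshape(3,-1)*d.ravel()).T-c['t']; X=p@c['R']
a=s['q'][0]; lat=-np.sin(a)*X[:,0]+np.cos(a)*X[:,1]; rad=np.cos(a)*X[:,0]+np.sin(a)*X[:,1]
k=(d.ravel()>0)&(X[:,2]>.42)
for lo in np.arange(0,.9,.025):
    m=k&(rad>lo)&(rad<lo+.025)
    if m.sum()>3: print('rad',lo.round(3),'lat',np.percentile(lat[m],[1,50,99]),'z',X[m,2].min(),X[m,2].max(), m.sum())
arm([(8,.675,-46,.42,14)])"
```

```text
[-0.838  0.287  1.273  0.001  1.586 -1.098] [  2.065 -80.485 -62.221   0.342   1.274   2.193] [-2.804  1.041 -3.022]
rad 0.275 lat [0.186 0.204 0.216] z 0.42280634960772767 0.5555276554988331 268
rad 0.3 lat [0.152 0.174 0.244] z 0.4203779502527267 0.5870506515831004 834
rad 0.325 lat [0.244 0.253 0.261] z 0.4964189014779718 0.5397595928863309 205
rad 0.375 lat [0.102 0.106 0.109] z 0.6449683488531297 0.6630861128173565 28
rad 0.4 lat [0.079 0.096 0.111] z 0.6344221771355303 0.6689672713588798 423
rad 0.425 lat [0.055 0.087 0.115] z 0.6405020042622929 0.6715941882895228 1163
rad 0.45 lat [0.021 0.073 0.115] z 0.5719037874889789 0.67078590971081 2021
rad 0.475 lat [0.002 0.098 0.116] z 0.5743544692374764 0.667585662738048 764
rad 0.5 lat [-0.011  0.006  0.116] z 0.575120875785081 0.6685443780533865 1213
rad 0.525 lat [-0.011  0.006  0.116] z 0.5739633653469417 0.6698083837339449 1247
rad 0.55 lat [-0.115  0.006  0.115] z 0.42078462274465395 0.67056130855772 1228
rad 0.575 lat [-0.109 -0.085  0.114] z 0.4204068730854283 0.6716707246573023 2447
rad 0.6 lat [-0.103  0.046  0.114] z 0.42007246233980744 0.6723386693238115 3901
rad 0.625 lat [-0.115  0.047  0.114] z 0.4231804540792959 0.6730611186984755 2979
rad 0.65 lat [-0.011  0.049  0.114] z 0.4629458155007326 0.6739633991399254 2067
rad 0.675 lat [-0.01   0.048  0.115] z 0.6403782591942762 0.668391099324167 755
rp,q1,z,yaw [  0.658 -48.024   0.425  14.876] lat 0.05139415453477403 q [-0.838  0.287  1.273  0.001  1.586 -1.098] t 5.1
93,0,3,1,-0.1,-0.2,0.1,
93,-1,4,0,0,0,0.1,
93,0,3,1,0,0,0.1,
93,0,4,1,0,0,0.1,
93,-1,3,0,0,0,0.1,
93,0,4,1,0,0,0.2,
93,0,3,0,0,0,0.1,
93,0,4,1,0,0,0.1,
end [ 0.506 -0.449  0.42 ] [-1.935 -2.475 -0.002]
```

View pics/top2.png

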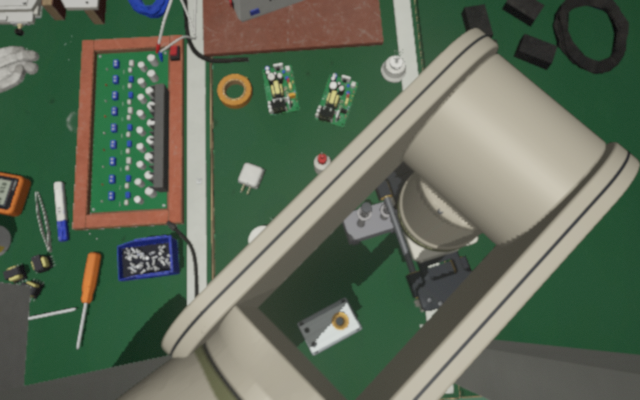

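The top view shows the fork forearm from (490,35) to (165,340), its tube coming in at the bottom left (100–330,400), and the rack and bracket visible through the fork. I need the tube's width near the post corner.

```bash
python3 -c "
from p import *
c=dict(np.load('pics/top2.npz')); a=-.838
for v in (399,385,370,355,345):
    L=[]
    for u in range(80,360,20):
        X=w(c,u,v); L.append((u,*np.round([np.cos(a)*X[0]+np.sin(a)*X[1],-np.sin(a)*X[0]+np.cos(a)*X[1],X[2]],3)))
    print(v,*L)
"
```

```text
399 (80, np.float64(0.313), np.float64(0.156), np.float64(0.502)) (100, np.float64(0.309), np.float64(0.152), np.float64(0.462)) (120, np.float64(0.394), np.float64(0.106), np.float64(0.659)) (140, np.float64(0.404), np.float64(0.097), np.float64(0.667)) (160, np.float64(0.411), np.float64(0.09), np.float64(0.668)) (180, np.float64(0.419), np.float64(0.082), np.float64(0.669)) (200, np.float64(0.426), np.float64(0.075), np.float64(0.669)) (220, np.float64(0.433), np.float64(0.068), np.float64(0.669)) (240, np.float64(0.44), np.float64(0.06), np.float64(0.667)) (260, np.float64(0.447), np.float64(0.053), np.float64(0.668)) (280, np.float64(0.454), np.float64(0.046), np.float64(0.668)) (300, np.float64(0.461), np.float64(0.039), np.float64(0.667)) (320, np.float64(0.468), np.float64(0.031), np.float64(0.664)) (340, np.float64(0.471), np.float64(0.018), np.float64(0.612))
385 (80, np.float64(0.321), np.float64(0.164), np.float64(0.503)) (100, np.float64(0.317), np.float64(0.161), np.float64(0.464)) (120, np.float64(0.314), np.float64(0.157), np.float64(0.419)) (140, np.float64(0.405), n
[... 2607 characters left out ...]
loat64(0.003)) (140, np.float64(0.235), np.float64(0.264), np.float64(-0.001)) (160, np.float64(0.26), np.float64(0.239), np.float64(0.0)) (180, np.float64(0.432), np.float64(0.105), np.float64(0.65)) (200, np.float64(0.439), np.float64(0.097), np.float64(0.648)) (220, np.float64(0.448), np.float64(0.089), np.float64(0.653)) (240, np.float64(0.457), np.float64(0.08), np.float64(0.662)) (260, np.float64(0.465), np.float64(0.072), np.float64(0.665)) (280, np.float64(0.47), np.float64(0.066), np.float64(0.642)) (300, np.float64(0.436), np.float64(0.06), np.float64(0.003)) (320, np.float64(0.466), np.float64(0.038), np.float64(0.131)) (340, np.float64(0.486), np.float64(0.01), np.float64(0.001))
```

```bash
cat >> p.py <<'E'
T0=np.deg2rad(13.7)
def tilted(phi,tilt=T0):
    "rod-side grasp: tool z leans from down toward phi+90 by tilt, closing axis y along phi"
    a=np.deg2rad(phi); y=np.array([np.cos(a),np.sin(a),0]); l=np.array([-np.sin(a),np.cos(a),0])
    z=l*np.sin(tilt)+np.array([0,0,-np.cos(tilt)]); return Ro.from_matrix(np.c_[np.cross(y,z),y,z])
E
python3 -c "
from p import *
R1=tilted(-48.3); z=R1.as_matrix()[:,2]; print(z)
lin(8,np.array([.543,-.405,.160])-.247*z,R1,50)"
```

```text
[ 0.177  0.158 -0.972]
50,1,3,3,-1,1.5,7.9,
50,0,3,3,-0.9,1.5,7.8,
50,2,2,4,-1,1.5,7.9,
50,1,3,3,-1,1.5,7.8,
50,2,2,3,-0.9,1.6,7.9,
50,1,1,4,-1,1.5,7.8,
50,2,2,3,-1,1.5,7.9,
50,2,1,4,-0.9,1.5,7.8,
end [ 0.499 -0.444  0.4  ] [-2.838 -1.082 -0.341]
```

Call:
{"fn": "drive_tool", "kwargs": {
  "moves": [50, 1, 3, 3, -1, 1.5, 7.9, 50, 0, 3, 3, -0.9, 1.5, 7.8, 50, 2, 2, 4, -1, 1.5, 7.9, 50, 1, 3, 3, -1, 1.5, 7.8, 50, 2, 2, 3, -0.9, 1.6, 7.9, 50, 1, 1, 4, -1, 1.5, 7.8, 50, 2, 2, 3, -1, 1.5, 7.9, 50, 2, 1, 4, -0.9, 1.5, 7.8]
}}

```text
t: 5.9
tool_pos: [0.4985, -0.4431, 0.4061]
orientation: [-2.854, -1.054, -0.347]
force: [-0.3, 0.0, -0.2]
opening: 0.05
gripper_force: 0.0
```

Call:
{"fn": "drive_tool", "kwargs": {
  "moves": [50, 0, 0, 0, 0, 0, 0, 50, 0, 0, 0, 0, 0, 0]
}}

```text
t: 6.1
tool_pos: [0.4982, -0.4434, 0.4057]
orientation: [-2.849, -1.068, -0.344]
force: [0.3, -0.1, 0.1]
opening: 0.0498
gripper_force: 0.0
```

```bash
python3 -c "
from p import *
s,P,R,yaw=cur(); print(P,s['q'],s['joint_torque'],s['force'],R.as_matrix()[:,2],s['t'],s['opening'])
a=snap('side','s3');b=snap('top','t3')
ex=lambda c,r,f: cv2.resize(c['color'][r[0]:r[1],r[2]:r[3],::-1],None,fx=f,fy=f,interpolation=cv2.INTER_CUBIC)
A=ex(a,(100,250,270,370),4);B=ex(b,(150,270,310,410),4)
H=np.zeros((600,800,3),np.uint8);H[:600,:400]=A;H[:480,400:800]=B
cv2.imwrite('pics/c3.png',H)
G=P+R.apply([0,0,.167]);F=[P+R.apply([0,y,.186]) for y in(-.025,.025)]
for n,c in(('s',a),('t',b)): print(n,[proj(c,x).round(1) for x in (G,*F)])
"
```

```text
[ 0.498 -0.443  0.406] [-0.872  0.299  1.304  0.239  1.54  -0.026] [  0.019 -64.347 -48.938   1.835  -0.032   0.421] [ 0.337 -0.15   0.062] [ 0.181  0.152 -0.972] 6.1 0.049824890707031826
s [array([305.1, 125. ]), array([298. , 132.8]), array([318.8, 140.7])]
t [array([380.1, 205.5]), array([364.4, 218. ]), array([388.5, 194.3])]
```

View pics/c3.png

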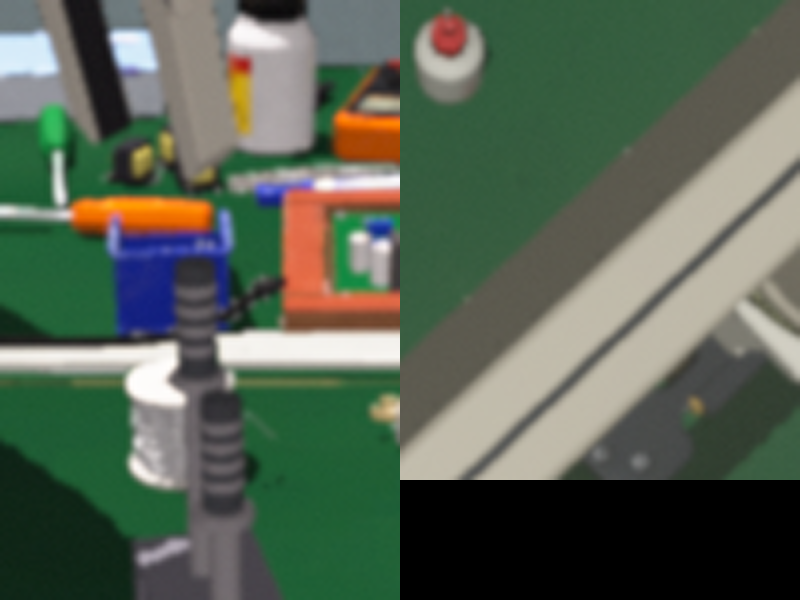

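Side crop: the fingertips hang at about (105,138) and (205,180), above and left of the long rod's top (195,265). This agrees with the projection to about 1 px. The top view is blocked by the fork. Descending along the tool axis.

```bash
python3 -c "
from p import *
R1=tilted(-48.3); z=R1.as_matrix()[:,2]
lin(6,np.array([.5445,-.405,.160])-.167*z,R1,50)"
```

```text
50,0,0,14,0.1,0,-0.1,
50,0,0,15,0,0,-0.1,
50,0,1,14,0.1,0,-0.1,
50,0,0,14,0.1,0,-0.1,
50,0,0,15,0.1,0,-0.1,
50,0,0,14,0,0,-0.1,
end [ 0.514 -0.431  0.322] [-2.84  -1.081 -0.341]
```

Call:
{"fn": "drive_tool", "kwargs": {
  "moves": [50, 0, 0, 14, 0.1, 0, -0.1, 50, 0, 0, 15, 0, 0, -0.1, 50, 0, 1, 14, 0.1, 0, -0.1, 50, 0, 0, 14, 0.1, 0, -0.1, 50, 0, 0, 15, 0.1, 0, -0.1, 50, 0, 0, 14, 0, 0, -0.1, 50, 0, 0, 0, 0, 0, 0, 50, 0, 0, 0, 0, 0, 0]
}}

```text
t: 7.0
tool_pos: [0.5144, -0.4312, 0.3211]
orientation: [-2.84, -1.075, -0.341]
force: [0.1, -1.0, -0.1]
opening: 0.05
gripper_force: 0.0
```

```bash
python3 -c "
from p import *
s,P,R,yaw=cur(); G=P+R.apply([0,0,.167]);print(P,G,s['q'],s['force'],R.as_matrix()[:,1:])
a=snap('side','s4')
# long-rod shaft + short rod edges vs the start: difference
b=dict(np.load('pics/side0.npz'))
print(proj(a,G),proj(a,[.5445,-.405,.177]))
cv2.imwrite('pics/c4.png',cv2.resize(a['color'][90:240,270:370,::-1],None,fx=4,fy=4,interpolation=cv2.INTER_CUBIC))
for u in range(300,345,3): print(u,[round(float(a['depth'][v,u]),3) for v in (160,165,170,175,180,185,195)])
"
```

```text
[ 0.514 -0.431  0.321] [ 0.544 -0.405  0.159] [-0.842  0.36   1.385  0.243  1.402 -0.037] [ 0.055 -1.02  -0.145] [[ 0.662  0.177]
 [-0.749  0.158]
 [-0.001 -0.971]]
[318.157 175.837] [318.166 164.762]
300 [0.767, 0.78, 0.788, 1.136, 1.14, 1.107, 1.091]
303 [0.772, 0.774, 0.778, 0.789, 1.143, 1.109, 0.977]
306 [0.776, 0.777, 0.785, 0.786, 0.789, 1.114, 0.972]
309 [0.779, 0.783, 0.787, 0.79, 0.79, 1.109, 0.971]
312 [1.23, 0.789, 0.791, 0.793, 0.795, 1.109, 0.776]
315 [1.231, 0.762, 0.759, 0.761, 0.0, 0.769, 0.771]
318 [1.235, 0.762, 0.756, 0.758, 0.764, 0.766, 0.77]
321 [0.722, 0.729, 0.759, 0.756, 0.76, 0.764, 0.772]
324 [0.711, 0.719, 0.728, 0.737, 0.773, 0.772, 0.773]
327 [0.654, 0.715, 0.722, 0.729, 0.734, 0.744, 0.971]
330 [0.656, 0.655, 0.72, 0.725, 0.728, 0.738, 0.754]
333 [0.658, 0.724, 0.725, 0.73, 0.736, 0.738, 1.084]
336 [0.662, 0.73, 0.73, 0.733, 0.736, 0.741, 1.079]
339 [1.268, 1.238, 1.131, 0.737, 0.741, 0.743, 1.08]
342 [1.22, 1.19, 1.161, 1.134, 1.128, 1.112, 1.08]
```

Call:
{"fn": "drive_tool", "kwargs": {
  "moves": [20, 0, 0, 0, 0, 0, 0, 20, 0, 0, 0, 0, 0, 0, 10, 0, 0, 0, 0, 0, 0, 10, 0, 0, 0, 0, 0, 0, 10, 0, 0, 0, 0, 0, 0, 10, 0, 0, 0, 0, 0, 0],
  "grip_force": 10
}}

```text
t: 7.65
tool_pos: [0.5144, -0.4314, 0.3217]
orientation: [-2.841, -1.076, -0.342]
force: [-0.0, 1.2, 0.9]
opening: 0.0155
gripper_force: 10.0
```

```bash
python3 -c "
from p import *
s,P,R,yaw=cur(); print(P,s['opening'],s['gripper_force'],s['force'],R.inv().apply(s['force']),R.inv().apply(s['wrist_torque']))
"
```

```text
[ 0.514 -0.431  0.322] 0.015524960937111417 10.000011026859283 [-0.022  1.231  0.9  ] [ 0.99  -0.937 -0.684] [ 0.053 -0.25   0.096]
```

```bash
python3 -c "
from p import *
s,P,R,yaw=cur(); print(R.inv().apply([0,0,1]), R.as_rotvec())"
```

```text
[ 0.237 -0.    -0.971] [-2.841 -1.076 -0.342]
```

Call:
{"fn": "drive_tool", "kwargs": {
  "moves": [10, 0, 0, 0, 0, 0, 0, 10, 0, 0, 0, 0, 0, 0, 10, 1, 0, -4, 0, 0, 0, 10, 2, 0, -8, 0, 0, 0, 10, 2, 0, -8, 0, 0, 0, 10, 2, 0, -8, 0, 0, 0, 10, 2, 0, -8, 0, 0, 0, 10, 2, 0, -8, 0, 0, 0],
  "grip_force": 40
}}

```text
t: 8.45
tool_pos: [0.5146, -0.4313, 0.3679]
orientation: [-2.841, -1.076, -0.342]
force: [-0.1, 0.3, -1.8]
opening: 0.0154
gripper_force: 40.0
```

Call:
{"fn": "drive_tool", "kwargs": {
  "moves": [10, 4, 0, -16, 0, 0, 0, 10, 4, 0, -16, 0, 0, 0, 10, 4, 0, -16, 0, 0, 0, 10, 4, 0, -16, 0, 0, 0, 10, 4, 0, -16, 0, 0, 0, 10, 4, 0, -16, 0, 0, 0, 10, 3, 0, -12, 0, 0, 0, 10, 0, 0, 0, 0, 0, 0]
}}

```text
t: 9.25
tool_pos: [0.5153, -0.431, 0.4812]
orientation: [-2.843, -1.077, -0.344]
force: [0.6, -0.1, -0.9]
opening: 0.0154
gripper_force: 40.0
```

```bash
python3 -c "
from p import *
s,P,R,yaw=cur(); print(P,s['opening'],s['gripper_force'],s['force'],s['q'],s['t'])
a=snap('side','s5')
G=P+R.apply([0,0,.167])
for k in range(-40,170,10): print(k,proj(a,G-[0,0,k/1000]).round(1),end=' ')
print()
v0=int(proj(a,G)[1])
for v in range(v0-10,v0+110,6): print(v,[(u,round(float(a['depth'][v,u]),3)) for u in range(300,336,2) if .5<a['depth'][v,u]<.9])
"
```

```text
[ 0.515 -0.431  0.481] 0.015424469152943076 39.99970257282257 [ 0.587 -0.082 -0.928] [-0.841  0.294  1.173  0.241  1.666  0.03 ] 9.25
-40 [314.8  39.9] -30 [315.1  47.5] -20 [315.3  55. ] -10 [315.5  62.4] 0 [315.8  69.7] 10 [316.   76.9] 20 [316.2  84. ] 30 [316.4  91.1] 40 [316.7  98.1] 50 [316.9 105. ] 60 [317.1 111.8] 70 [317.3 118.5] 80 [317.5 125.2] 90 [317.7 131.7] 100 [317.9 138.3] 110 [318.1 144.7] 120 [318.3 151.1] 130 [318.5 157.3] 140 [318.7 163.6] 150 [318.9 169.7] 160 [319.1 175.8] 
59 [(300, 0.702), (302, 0.7), (304, 0.696), (306, 0.694), (308, 0.695), (310, 0.696), (312, 0.689), (314, 0.678), (316, 0.674), (318, 0.671), (320, 0.669), (322, 0.669), (324, 0.674), (326, 0.678), (328, 0.68)]
65 [(302, 0.707), (304, 0.703), (306, 0.701), (308, 0.698), (310, 0.699), (312, 0.693), (314, 0.684), (316, 0.68), (318, 0.677), (320, 0.674), (322, 0.672), (324, 0.681), (326, 0.679), (328, 0.68), (330, 0.686)]
71 [(304, 0.708), (306, 0.705), (308, 0.702), (310, 0.706), (312, 0.696), (314, 0.692), (316, 0.69), (318, 0.684), (320, 0.681), (322, 0.679), (324, 0.679), (326, 0.685), (328
[... 547 characters left out ...]
320, 0.713)]
107 [(314, 0.72), (316, 0.715), (318, 0.717), (320, 0.719)]
113 [(314, 0.723), (316, 0.72), (318, 0.719), (320, 0.722)]
119 [(314, 0.73), (316, 0.724), (318, 0.725), (320, 0.726)]
125 [(314, 0.731), (316, 0.727), (318, 0.726), (320, 0.729), (322, 0.731)]
131 [(316, 0.733), (318, 0.732), (320, 0.733), (322, 0.735)]
137 [(316, 0.736), (318, 0.736), (320, 0.736), (322, 0.739)]
143 [(316, 0.741), (318, 0.738), (320, 0.742), (322, 0.742)]
149 [(316, 0.746), (318, 0.743), (320, 0.743), (322, 0.745)]
155 [(316, 0.749), (318, 0.747), (320, 0.746), (322, 0.748)]
161 [(316, 0.754), (318, 0.75), (320, 0.751), (322, 0.752)]
167 [(316, 0.757), (318, 0.756), (320, 0.754), (322, 0.756)]
173 []
```

```bash
cat >> p.py <<'E'
def shaft(c,vs,u0,u1,dmin,dmax):
    "line fit of visible shaft surface: returns points (row-mean) and direction"
    Q=[]
    for v in vs:
        us=[u for u in range(u0,u1) if dmin<c['depth'][v,u]<dmax]
        if len(us)>=3: Q.append(w(c,np.mean(us),v,np.median([c['depth'][v,u] for u in us])))
    Q=np.array(Q); px=np.polyfit(Q[:,2],Q[:,0],1); py=np.polyfit(Q[:,2],Q[:,1],1)
    return Q,px,py
E
python3 -c "
from p import *
a=dict(np.load('pics/s5.npz'))
Q,px,py=shaft(a,range(99,167),308,330,.69,.77); print(len(Q),px,py,Q[0],Q[-1])
print('axis at z=.17..', np.polyval(px,.17),np.polyval(py,.17)+.006, 'G x,y',cur()[1]+cur()[2].apply([0,0,.167]))
for v in range(164,176): print(v,[round(float(x),2) for x in a['depth'][v,312:326]], a['color'][v,318])
"
```

```text
68 [-0.004  0.548] [ 0.003 -0.411] [ 0.546 -0.41   0.279] [ 0.547 -0.41   0.177]
axis at z=.17.. 0.5467887667606738 -0.4042232014849372 G x,y [ 0.545 -0.405  0.317]
164 [1.12, 1.13, 1.13, 1.13, 0.76, 0.75, 0.75, 0.75, 0.75, 0.75, 0.76, 0.76, 1.12, 1.12] [112 105 109]
165 [1.13, 1.12, 1.13, 1.13, 0.76, 0.75, 0.75, 0.75, 0.76, 0.75, 0.76, 0.76, 1.13, 1.13] [111 105 107]
166 [1.12, 1.13, 1.13, 1.12, 0.76, 0.75, 0.76, 0.75, 0.76, 0.76, 0.76, 0.76, 1.12, 1.12] [111 104 107]
167 [1.13, 1.13, 1.13, 1.13, 0.76, 0.76, 0.76, 0.75, 0.75, 0.76, 0.76, 0.76, 1.13, 1.13] [110 104 106]
168 [1.13, 1.13, 1.13, 1.13, 1.13, 0.76, 0.76, 0.76, 0.76, 0.76, 0.76, 1.13, 1.13, 1.13] [107 101 104]
169 [1.13, 1.13, 1.13, 1.13, 1.13, 0.76, 0.76, 0.76, 0.76, 0.76, 0.76, 1.13, 1.13, 1.13] [102  96 103]
170 [1.13, 1.13, 1.13, 1.13, 1.13, 1.13, 0.76, 0.76, 0.76, 0.76, 1.13, 1.13, 1.13, 1.13] [ 87  83 110]
171 [1.13, 1.13, 1.13, 1.13, 1.13, 1.13, 1.13, 1.13, 1.14, 1.13, 1.13, 1.13, 1.13, 1.14] [ 53  56 119]
172 [1.13, 1.13, 1.13, 1.13, 1.13, 1.13, 1.14, 1.13, 1.13, 1.13, 1.13, 1.13, 1.13, 1.13] [ 26  36 125]
173 [1.13, 1.13, 1.13, 1.13, 1.13, 1.13, 1.13, 1.13, 1.14, 1.14, 1.13, 1.13, 1.14, 1.13] [ 19  32 126]
174 [1.13, 1.13, 1.14, 1.13, 1.13, 1.14, 1.13, 1.13, 1.13, 1.13, 1.13, 1.14, 1.13, 1.14] [ 18  31 125]
175 [1.14, 1.14, 1.13, 0.0, 1.13, 1.14, 1.14, 1.14, 1.14, 1.14, 1.13, 1.13, 1.14, 1.14] [ 18  31 124]
```

```bash
python3 -c "
from p import *
a=dict(np.load('pics/side0.npz'))
Q,px,py=shaft(a,range(199,222),310,330,.73,.81); print(len(Q),px,py,Q[0],Q[-1])
print('axis z=.1', np.polyval(px,.1),np.polyval(py,.1)+.006,'z=.045', np.polyval(px,.045),np.polyval(py,.045)+.006)
# bushing: gold pixels of upper ring
for n,(r0,r1,c0,c1) in {'side0':(172,190,205,236),'top0':(305,345,320,360)}.items():
    c=dict(np.load('pics/'+n+'.npz')); hsv=cv2.cvtColor(c['color'],cv2.COLOR_RGB2HSV)
    m=np.zeros((400,640),np.uint8); k=(hsv[...,0]>10)&(hsv[...,0]<28)&(hsv[...,1]>110); m[r0:r1,c0:c1]=k[r0:r1,c0:c1]
    cn,_=cv2.findContours(m,cv2.RETR_EXTERNAL,cv2.CHAIN_APPROX_NONE); q=max(cn,key=len); e=cv2.fitEllipse(cv2.convexHull(q)); print(n,e,len(q),ray_z(c,*e[0],.134))
"
```

```text
23 [-0.013  0.553] [ 0.063 -0.461] [ 0.552 -0.448  0.14 ] [ 0.552 -0.454  0.107]
axis z=.1 0.5521617847893703 -0.44884047018250955 z=.045 0.5528724346348824 -0.45232062594442046
side0 ((218.9260711669922, 179.8522491455078), (6.77328634262085, 14.904930114746094), 83.68985748291016) 32 [ 0.378 -0.36   0.134]
top0 ((339.9475402832031, 320.4936828613281), (13.79480266571045, 15.453845024108887), 158.89044189453125) 40 [ 0.374 -0.354  0.134]
```

```bash
cat >> p.py <<'E'
def rodmove(n,d,dyaw,op=10,Rt=None):
    "move the grasp point by d (world, m) while turning dyaw (deg) about the vertical through it; n rows"
    s,P,R,yaw=cur(); o=np.array([0,0,.167]); G=P+R.apply(o); d=np.array(d)
    L=[]
    for k in range(1,n+1):
        f=k/n; r=Ro.from_rotvec([0,0,np.deg2rad(dyaw*f)])*R; L.append((G+d*f-r.apply(o),r))
    print('G',G); rows(P,R,L,op)
E
python3 -c "
from p import *
rodmove(15,[-.168,.0495,.012],-80)"
```

```text
G [ 0.545 -0.405  0.317]
10,-6,-14,-2,-1.3,0,5.2,
10,-6,-13,-3,-1.2,0,5.2,
10,-7,-12,-2,-1.3,0,5.1,
10,-8,-11,-3,-1.3,0,5.2,
10,-9,-11,-3,-1.2,0,5.2,
10,-9,-10,-3,-1.3,-0.1,5.2,
10,-10,-8,-3,-1.3,0,5.2,
10,-11,-8,-4,-1.2,0,5.1,
10,-10,-7,-3,-1.3,0,5.2,
10,-11,-5,-4,-1.2,0,5.2,
10,-11,-5,-3,-1.3,0,5.2,
10,-11,-4,-4,-1.3,0,5.2,
10,-11,-2,-3,-1.2,0,5.2,
10,-10,-1,-4,-1.3,0,5.1,
10,-11,-1,-3,-1.3,0,5.2,
end [ 0.346 -0.33   0.492] [ 2.871 -1.003  0.345]
```

Call:
{"fn": "drive_tool", "kwargs": {
  "moves": [10, -6, -14, -2, -1.3, 0, 5.2, 10, -6, -13, -3, -1.2, 0, 5.2, 10, -7, -12, -2, -1.3, 0, 5.1, 10, -8, -11, -3, -1.3, 0, 5.2, 10, -9, -11, -3, -1.2, 0, 5.2, 10, -9, -10, -3, -1.3, -0.1, 5.2, 10, -10, -8, -3, -1.3, 0, 5.2, 10, -11, -8, -4, -1.2, 0, 5.1]
}}

```text
t: 10.1
tool_pos: [0.4146, -0.377, 0.4833]
orientation: [3.119, -0.037, 0.37]
force: [0.7, -0.6, -1.8]
opening: 0.0153
gripper_force: 40.0
```

Call:
{"fn": "drive_tool", "kwargs": {
  "moves": [10, -10, -7, -3, -1.3, 0, 5.2, 10, -11, -5, -4, -1.2, 0, 5.2, 10, -11, -5, -3, -1.3, 0, 5.2, 10, -11, -4, -4, -1.3, 0, 5.2, 10, -11, -2, -3, -1.2, 0, 5.2, 10, -10, -1, -4, -1.3, 0, 5.1, 10, -11, -1, -3, -1.3, 0, 5.2, 10, 0, 0, 0, 0, 0, 0]
}}

```text
t: 10.9
tool_pos: [0.3457, -0.3296, 0.4898]
orientation: [2.872, -1.005, 0.34]
force: [0.7, -0.3, -1.3]
opening: 0.0158
gripper_force: 40.0
```

```bash
python3 -c "
from p import *
s,P,R,yaw=cur(); G=P+R.apply([0,0,.167]);print(P,G,s['opening'],s['gripper_force'],s['force'],s['q'],s['joint_torque'],R.as_matrix()[:,2],yaw,s['t'])
a=snap('side','s6');b=snap('top','t6')
print([proj(a,G-[0,0,k]).round(1) for k in (.03,.06,.1,.15)],[proj(b,G-[0,0,k]).round(1) for k in (0,.15)])
ex=lambda c,r,f: cv2.resize(c['color'][r[0]:r[1],r[2]:r[3],::-1],None,fx=f,fy=f,interpolation=cv2.INTER_CUBIC)
H=np.zeros((600,800,3),np.uint8);H[:600,:400]=ex(a,(80,230,170,270),4);H[:400,400:800]=ex(b,(270,370,290,390),4)
cv2.imwrite('pics/c6.png',H)
"
```

```text
[ 0.346 -0.33   0.49 ] [ 0.376 -0.354  0.327] 0.015829686912216763 40.00068426132202 [ 0.689 -0.308 -1.284] [-0.889 -0.351  1.791  0.049  1.47   1.356] [ -0.075 -35.254 -51.943  -0.091  -1.568   1.84 ] [ 0.182 -0.147 -0.972] -128.5872763416163 10.9
[array([206.5,  79.3]), array([208.9,  98.8]), array([211.9, 123.9]), array([215.6, 153.8])] [array([344.5, 318.9]), array([340.9, 319.3])]
```

View pics/c6.png

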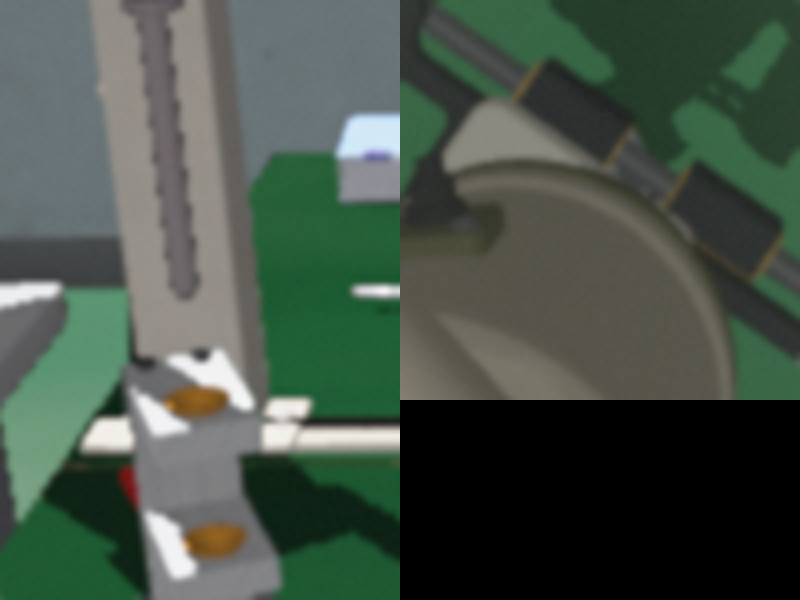

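Side crop: the rod hangs from the collar (152,10) to its point (184,297), just above and left of the upper mouth centre (197,402). The lower bushing is at (215,540). The top view is blocked by the wrist and gripper. Now the residual.

```bash
python3 -c "
from p import *
a=dict(np.load('pics/s6.npz'))
Q,px,py=shaft(a,range(90,150),195,225,.6,.93); print(len(Q),'slopes',px[0],py[0])
Q0=[ -0.004,0.003]
C=lambda u,v:(170+(u+.5)/4-.5,80+(v+.5)/4-.5)
tip=ray_z(a,*C(184,299),.176); m=ray_z(a,*C(197,402),.134); l=ray_z(a,*C(215,540),.069)
print('tip',tip,'mouth',m,'low',l,'need',m-tip,'depth axis at .176',np.polyval(px,.176),np.polyval(py,.176)+.006)
hsv=cv2.cvtColor(a['color'],cv2.COLOR_RGB2HSV)
for (r0,r1,c0,c1) in ((172,190,205,236),(205,225,210,236)):
    mk=np.zeros((400,640),np.uint8); k=(hsv[...,0]>8)&(hsv[...,0]<28)&(hsv[...,1]>110); mk[r0:r1,c0:c1]=k[r0:r1,c0:c1]*255
    ys,xs=np.nonzero(mk); print(xs.min(),xs.max(),ys.min(),ys.max(),xs.mean(),ys.mean())
# depth-based arm top plane
for u,v in((207,184),(210,186),(228,181),(220,173),(225,176),(214,172)): print(u,v,w(a,u,v))
"
```

```text
60 slopes 0.0026951299142909603 -0.000681786973190201
tip [ 0.376 -0.353  0.176] mouth [ 0.378 -0.361  0.134] low [ 0.378 -0.358  0.069] need [ 0.002 -0.008 -0.042] depth axis at .176 0.37752305319655843 -0.3514198221570336
211 226 177 183 218.57647058823528 179.96470588235294
216 230 211 218 223.32978723404256 214.56382978723406
207 184 [ 0.359 -0.366  0.129]
210 186 [ 0.366 -0.373  0.129]
228 181 [ 0.392 -0.357  0.13 ]
220 173 [ 0.37  -0.319  0.129]
225 176 [ 0.382 -0.334  0.13 ]
214 172 [ 0.358 -0.314  0.129]
```

```bash
python3 -c "
from p import *
t=dict(np.load('pics/top0.npz'));s=dict(np.load('pics/side0.npz'))
print([w(t,u,v).round(4) for u,v in((312,328),(325,340),(325,318),(345,335),(334,316),(346,323),(340,327))])
v,u=np.mgrid[305:350,300:362]; 
Z=np.array([[w(t,uu,vv)[2] for uu in range(334,348)] for vv in range(313,329)]); print((Z*1000).round(0).astype(int))
print('bench',[w(s,u,v).round(4)[2] for u,v in((270,230),(270,260),(190,270))],'rack top side',w(s,322,262))
S=np.array([[w(s,uu,vv)[2] for uu in range(209,229)] for vv in range(175,186)]); print((S*1000).round(0).astype(int))
S=np.array([[w(s,uu,vv)[1] for uu in range(209,229)] for vv in range(175,186)]); print((S*1000).round(0).astype(int))
"
```

```text
[array([ 0.366, -0.31 ,  0.131]), array([ 0.347, -0.329,  0.131]), array([ 0.38 , -0.331,  0.129]), array([ 0.349, -0.364,  0.012]), array([ 0.382, -0.345,  0.136]), array([ 0.37 , -0.363,  0.131]), array([ 0.365, -0.353,  0.133])]
[[129 137 136 133 136 133 134 135 136 136 135 133 130 130]
 [132 135 136 134 135 131 133 131 134 134 135 134 131 130]
 [133 137 133 132 131 129 942 133 131 133 135 134 135 131]
 [136 133 132 131 129  66 120 128 130 128 133 134 134 133]
 [136 132 131  10   8  12   9  65  66 131 130 135 132 134]
 [131 131   9  10  13   9  12  11  65 120 130 135 136 133]
 [132 131  11   8  11   9  12  11   8  64 133 133 136 135]
 [133 129  14  13   8  10  12  10  11  67 129 133 131 132]
 [133 128  11  10  11   7  10  11  12  67 129 132 136 134]
 [132 130  11  10  10  10  12  11  54  66 132 130 134 134]
 [134 130  12  12   9  11  13  11  68 122 131 133 131 133]
 [135 132 132  10  11  14  14  67 126 133 131 134 135 135]
 [135 133 134 133 130 131 130 131 130 133 134 137 135 134]
 [135 133 133 134 135 132 136 131 134 134 133 133 135 131]
 [137 136 136 133 134 132 133 134 136 135 
[... 1751 characters left out ...]
 -349  -348  -351  -348  -347  -347  -349  -348  -350  -353  -362  -359  -350  -351]
 [ -355  -357  -359  -365  -361  -357  -352  -353  -350  -350  -347  -348  -349  -361  -364  -362  -360  -354  -357  -355]
 [ -358  -359  -356  -366  -364  -367  -369  -367  -367  -368  -368  -368  -366  -367  -362  -361  -358  -361  -358  -358]
 [ -362  -361  -362  -363  -362  -363  -364  -366  -366  -366  -364  -364  -364  -364  -363  -361  -362  -364  -361  -361]
 [ -367  -367  -367  -368  -363  -367  -366  -364  -366  -363  -365  -366  -365  -365  -367  -366  -368  -368  -368  -366]
 [ -371  -370  -369  -368  -372  -370  -369  -370  -371  -371  -370  -374  -370  -372  -371  -371  -369  -372  -372  -369]]
```

```bash
python3 -c "
from p import *
rodmove(8,[.001,-.002,-.056],0)"
```

```text
G [ 0.377 -0.355  0.328]
10,-1,0,7,0,0,0,
10,-2,0,7,0,0,0,
10,-1,0,7,0,0,0,
10,-2,0,6,0,0,0,
10,-1,1,7,0,0,0,
10,-1,0,7,0,0,0,
10,-2,0,7,0,0,0,
10,-1,0,7,0,0,0,
end [ 0.347 -0.332  0.434] [ 2.875 -0.999  0.342]
```

Call:
{"fn": "drive_tool", "kwargs": {
  "moves": [10, -1, 0, 7, 0, 0, 0, 10, -2, 0, 7, 0, 0, 0, 10, -1, 0, 7, 0, 0, 0, 10, -2, 0, 6, 0, 0, 0, 10, -1, 1, 7, 0, 0, 0, 10, -1, 0, 7, 0, 0, 0, 10, -2, 0, 7, 0, 0, 0, 10, 0, 0, 0, 0, 0, 0]
}}

```text
t: 11.8
tool_pos: [0.3466, -0.3319, 0.4401]
orientation: [2.874, -1.004, 0.34]
force: [-0.1, 0.1, -1.9]
opening: 0.0155
gripper_force: 40.0
```

```bash
python3 -c "
from p import *
s,P,R,yaw=cur(); G=P+R.apply([0,0,.167]);print(P,G,s['opening'],s['force'],s['wrist_torque'],R.as_matrix()[:,2])
a=snap('side','s7')
Q,px,py=shaft(a,range(130,172),195,230,.6,.93); print(len(Q),'slopes',px[0],py[0],'axis at .134',np.polyval(px,.134),np.polyval(py,.134)+.006)
S=np.array([[w(a,uu,vv)[1] for uu in range(209,229)] for vv in range(172,186)]); print((S*1000).round(0).astype(int))
rodmove(8,[0,0,-.02],0)"
```

```text
[ 0.347 -0.332  0.44 ] [ 0.377 -0.356  0.278] 0.015477473166928636 [-0.089  0.084 -1.928] [ 0.174  0.306 -0.032] [ 0.182 -0.146 -0.972]
42 slopes 0.12950138563749009 -0.3339648812676224 axis at .134 0.37088462479506806 -0.33357658658910183
[[ -317  -313  -314  -318  -316  -313  -358  -361  -362  -362  -360  -357  -357  -356  -317  -314  -316  -316  -316  -129]
 [ -318  -317  -320  -318  -319  -320  -357  -360  -361  -361 -1112  -359  -357  -355  -322  -320  -318  -321  -322  -319]
 [ -325  -323  -325  -323  -322  -324  -359  -361  -359  -361  -360  -359  -357  -356  -324  -322  -325  -324  -324  -325]
 [ -330  -329  -329  -329  -330  -328  -357  -361  -361  -361  -361  -360  -359  -355  -329  -330  -326  -328  -328  -330]
 [ -330  -333  -333  -331  -333  -335  -333  -359  -359  -361  -361  -359  -359  -356  -341  -341  -330  -333  -334  -332]
 [ -337  -338  -336  -337  -339  -345  -347  -359  -360  -361  -360  -360  -358  -354  -345  -345  -345  -347  -337  -337]
 [ -341  -340  -340  -351  -349  -349  -349  -358  -361  -360  -361  -361  -359  -355  -347  -348  -350  -353  -349  -343]
[... 370 characters left out ...]
 [ -358  -358  -359  -364  -364  -365  -367  -368  -366  -367  -369  -367  -366  -363  -364  -361  -357  -357  -358  -358]
 [ -363  -363  -364  -359  -362  -364  -365  -365  -367  -366  -368  -366  -367  -361  -361  -360  -361  -362  -362  -362]
 [ -366  -367  -366  -368  -366  -364  -366  -367  -367  -368  -368  -369  -368  -366  -368  -366  -368  -367  -365  -368]
 [ -371  -370  -370  -372  -370  -374  -368  -371  -372  -371  -372  -371  -372  -371  -372  -372  -371  -370  -368  -371]]
G [ 0.377 -0.357  0.279]
10,-1,0,2,0,0,0,
10,0,0,3,0,0,0,
10,-1,0,2,0,0,0,
10,0,0,3,0,0,0,
10,-1,0,2,0,0,0,
10,-1,0,3,0,0,0,
10,0,0,2,0,0,0,
10,-1,0,2,0,0,0,
end [ 0.346 -0.332  0.421] [ 2.873 -1.003  0.341]
```

Call:
{"fn": "drive_tool", "kwargs": {
  "moves": [10, -1, 0, 4, 0, 0, 0, 10, -1, 0, 4, 0, 0, 0, 10, -1, 0, 4, 0, 0, 0, 10, -1, 0, 4, 0, 0, 0, 10, 0, 0, 0, 0, 0, 0]
}}

```text
t: 12.35
tool_pos: [0.3465, -0.3319, 0.4241]
orientation: [2.873, -1.003, 0.341]
force: [-0.6, 0.6, -1.5]
opening: 0.0151
gripper_force: 40.0
```

```bash
python3 -c "
from p import *
s,P,R,yaw=cur(); G=P+R.apply([0,0,.167]);print(G,s['opening'],s['force'],s['wrist_torque'],R.as_matrix()[:,2],s['t'])
rodmove(8,[0,0,-.032],0)"
```

```text
[ 0.377 -0.356  0.262] 0.015073723409344403 [-0.575  0.643 -1.463] [ 0.292  0.414 -0.027] [ 0.182 -0.147 -0.972] 12.35
G [ 0.377 -0.356  0.262]
10,-1,0,4,0,0,0,
10,-1,0,4,0,0,0,
10,-1,0,4,0,0,0,
10,-1,0,4,0,0,0,
10,-1,0,3,0,0,0,
10,-1,0,4,0,0,0,
10,-1,0,4,0,0,0,
10,0,0,4,0,0,0,
end [ 0.347 -0.332  0.392] [ 2.873 -1.003  0.341]
```

Call:
{"fn": "drive_tool", "kwargs": {
  "moves": [10, -1, 0, 4, 0, 0, 0, 10, -1, 0, 4, 0, 0, 0, 10, -1, 0, 4, 0, 0, 0, 10, -1, 0, 4, 0, 0, 0, 10, -1, 0, 3, 0, 0, 0, 10, -1, 0, 4, 0, 0, 0, 10, -1, 0, 4, 0, 0, 0, 10, 0, 0, 4, 0, 0, 0]
}}

```text
t: 13.15
tool_pos: [0.3469, -0.3323, 0.3929]
orientation: [2.873, -1.003, 0.341]
force: [-2.2, 3.6, 0.3]
opening: 0.0155
gripper_force: 40.0
```

Call:
{"fn": "drive_tool", "kwargs": {
  "moves": [10, 0, 0, 0, 0, 0, 0]
}}

```text
t: 13.25
tool_pos: [0.3468, -0.3322, 0.3923]
orientation: [2.873, -1.003, 0.34]
force: [-1.2, 2.0, -2.3]
opening: 0.0152
gripper_force: 40.0
```

```bash
python3 -c "
from p import *
s,P,R,yaw=cur(); G=P+R.apply([0,0,.167]);print(G,s['opening'],s['force'],s['wrist_torque'],R.as_matrix()[:,2],s['t'])
a=snap('side','s8')
f=lambda v:[(u,round(float(a['depth'][v,u]),3)) for u in range(208,236)]
for v in range(186,206,4): print(v,[(u,d) for u,d in f(v)])
rodmove(8,[0,0,-.032],0)"
```

```text
[ 0.377 -0.357  0.23 ] 0.015151733564435117 [-1.195  2.019 -2.326] [0.561 0.774 0.009] [ 0.182 -0.147 -0.972] 13.25
186 [(208, 0.814), (209, 0.814), (210, 0.818), (211, 0.817), (212, 0.814), (213, 0.816), (214, 0.815), (215, 0.817), (216, 0.815), (217, 0.815), (218, 0.816), (219, 0.815), (220, 0.815), (221, 0.813), (222, 0.815), (223, 0.814), (224, 0.817), (225, 0.816), (226, 0.819), (227, 0.818), (228, 0.82), (229, 0.817), (230, 0.822), (231, 0.822), (232, 0.823), (233, 0.823), (234, 0.826), (235, 0.823)]
190 [(208, 0.813), (209, 0.81), (210, 0.813), (211, 0.811), (212, 0.808), (213, 0.813), (214, 0.813), (215, 0.815), (216, 0.815), (217, 0.817), (218, 0.815), (219, 0.816), (220, 0.816), (221, 0.818), (222, 0.818), (223, 0.82), (224, 0.818), (225, 0.822), (226, 0.823), (227, 0.822), (228, 0.822), (229, 0.824), (230, 0.825), (231, 0.824), (232, 0.825), (233, 0.827), (234, 0.825), (235, 0.826)]
194 [(208, 0.826), (209, 0.815), (210, 0.812), (211, 0.815), (212, 0.813), (213, 0.814), (214, 0.818), (215, 0.817), (216, 0.816), (217, 0.818), (218, 0.816), (219, 0.818), (220, 0.82), (221, 0
[... 487 characters left out ...]
97), (229, 0.9), (230, 1.08), (231, 1.077), (232, 1.079), (233, 1.084), (234, 1.081), (235, 1.08)]
202 [(208, 0.889), (209, 0.89), (210, 0.889), (211, 0.892), (212, 0.892), (213, 0.893), (214, 0.891), (215, 0.892), (216, 0.897), (217, 0.893), (218, 0.893), (219, 0.846), (220, 0.843), (221, 0.842), (222, 0.841), (223, 0.844), (224, 0.846), (225, 0.847), (226, 0.901), (227, 0.901), (228, 0.9), (229, 0.904), (230, 0.906), (231, 1.063), (232, 1.06), (233, 1.059), (234, 1.06), (235, 1.061)]
G [ 0.377 -0.357  0.23 ]
10,-1,0,4,0,0,0,
10,-1,0,4,0,0,0,
10,-1,0,4,0,0,0,
10,-1,0,4,0,0,0,
10,-1,0,3,0,0,0,
10,-1,0,4,0,0,0,
10,-1,0,4,0,0,0,
10,0,0,4,0,0,0,
end [ 0.347 -0.333  0.361] [ 2.873 -1.003  0.34 ]
```

```bash
python3 -c "
from p import *
s,P,R,yaw=cur(); print(s['force'],R.inv().apply([-.5,.9,0]))"
```

```text
[-1.759  1.81  -2.794] [-0.925 -0.393 -0.223]
```

Call:
{"fn": "drive_tool", "kwargs": {
  "moves": [10, -1, -0.4, 0, 0, 0, 0, 10, -1, 0, 4, 0, 0, 0, 10, -1, 0, 4, 0, 0, 0, 10, -1, 0, 4, 0, 0, 0, 10, -1, 0, 4, 0, 0, 0, 10, 0, 0, 0, 0, 0, 0]
}}

```text
t: 13.9
tool_pos: [0.3463, -0.3313, 0.3757]
orientation: [2.873, -1.003, 0.342]
force: [-1.0, 0.2, -1.1]
opening: 0.0154
gripper_force: 40.0
```

```bash
python3 -c "
from p import *
s,P,R,yaw=cur(); G=P+R.apply([0,0,.167]);print(G,s['opening'],s['force'],s['wrist_torque'],R.as_matrix()[:,2],s['t'])
rodmove(8,[0,0,-.032],0)"
```

```text
[ 0.377 -0.356  0.213] 0.015362890639315575 [-0.987  0.233 -1.133] [0.281 0.484 0.022] [ 0.183 -0.147 -0.972] 13.9
G [ 0.377 -0.356  0.213]
10,-1,0,4,0,0,0,
10,-1,0,4,0,0,0,
10,-1,0,4,0,0,0,
10,-1,0,4,0,0,0,
10,-1,0,3,0,0,0,
10,-1,0,4,0,0,0,
10,-1,0,4,0,0,0,
10,-1,0,4,0,0,0,
end [ 0.346 -0.331  0.344] [ 2.873 -1.003  0.342]
```

Call:
{"fn": "drive_tool", "kwargs": {
  "moves": [10, -1, 0, 4, 0, 0, 0, 10, -1, 0, 4, 0, 0, 0, 10, -1, 0, 4, 0, 0, 0, 10, -1, 0, 4, 0, 0, 0, 10, 0, 0, 0, 0, 0, 0]
}}

```text
t: 14.4
tool_pos: [0.3462, -0.3312, 0.3592]
orientation: [2.873, -1.003, 0.341]
force: [-1.0, 0.0, -2.0]
opening: 0.0151
gripper_force: 40.0
```

```bash
python3 -c "
from p import *
s,P,R,yaw=cur(); G=P+R.apply([0,0,.167]);print(G,s['opening'],s['force'],s['wrist_torque'],R.as_matrix()[:,2],s['t'])
rodmove(4,[0,0,.184-G[2]],0)"
```

```text
[ 0.377 -0.356  0.197] 0.01514133063100316 [-0.999  0.005 -2.017] [ 0.186  0.392 -0.055] [ 0.183 -0.147 -0.972] 14.4
G [ 0.377 -0.356  0.197]
10,-1,0,3,0,0,0,
10,-1,0,3,0,0,0,
10,0,0,3,0,0,0,
10,-1,0,4,0,0,0,
end [ 0.346 -0.331  0.346] [ 2.873 -1.003  0.341]
```

Call:
{"fn": "drive_tool", "kwargs": {
  "moves": [10, -1, 0, 3, 0, 0, 0, 10, -1, 0, 3, 0, 0, 0, 10, 0, 0, 3, 0, 0, 0, 10, -1, 0, 4, 0, 0, 0, 10, 0, 0, 0, 0, 0, 0, 10, 0, 0, 0, 0, 0, 0, 10, 0, 0, 0, 0, 0, 0]
}}

```text
t: 15.1
tool_pos: [0.3463, -0.3314, 0.3466]
orientation: [2.873, -1.003, 0.342]
force: [-2.1, 0.7, -3.0]
opening: 0.0154
gripper_force: 40.0
```

```bash
python3 -c "
from p import *
s,P,R,yaw=cur(); G=P+R.apply([0,0,.167]);print(G,s['opening'],s['gripper_force'],s['force'],s['wrist_torque'],s['dq'],s['t'])
a=snap('side','s9')
for n,X in(('mouth',[.377,-.355,.134]),('exit',[.377,-.355,.05]),('tip',[.377,-.355,.034]),('collar',[.377,-.355,.150])): print(n,proj(a,X).round(1))
np.set_printoptions(linewidth=220)
print((a['depth'][160:184,210:228]*1000).astype(int)); print((a['depth'][222:246,214:234]*1000).astype(int))"
```

```text
[ 0.377 -0.356  0.184] 0.015383682436090555 39.999650716781616 [-2.051  0.662 -2.979] [0.318 0.627 0.024] [-0.001 -0.002 -0.001  0.001  0.001  0.001] 15.1
mouth [219.1 178.7]
exit [224.5 223.6]
tip [225.5 231.8]
collar [218.  169.7]
[[ 792  794  793  796  796  797  798  799  811  810  811  811  818  820  818  815  814  815]
 [ 796  795  791  794  797  799  798  800  811  809  813  815  817 1063 1063 1061 1059 1058]
 [ 802  798  800  796  796  797  800  799  803  813  815  815  820 1064 1065 1064    0 1060]
 [ 810  805  802  800  798  800  800    0  803  813  814  814  818 1064 1065 1066 1063 1065]
 [ 813  808  807  806  804  800  801  815  812  814  813  814  818 1065 1065 1064 1067 1062]
 [1069 1069 1067  816  815  813  812  811  812  813  813  816  819  829  825 1068 1061 1064]
 [1066 1068  823  818  816  814  813  814  814  817  814  819  816  825  821  827 1069 1068]
 [1070  820  820  820  817  814  814  813  812  815  814  818  818  818  819  824 1065 1066]
 [1069  818  816  817  816  817  814  815  817  817  817  815  819  818  818  824 1070 1068]
 [1068  820  815  814  812  81
[... 2658 characters left out ...]
07 905 906 906 904 902 903 902 905]
 [903 903 903 902 902 903 903 904 903 901 905 903 904 900 904 897 904 903 903 900]
 [897 900 900 902 904 899 899 900 898 897 904 900 903 900 898 899 901 901   0 900]
 [898 897 895 899 896 896 898 895 896 893 893 895 895 897 896 897 894 896 896 894]
 [892 892 893 893 892 894 892 891 890 893 892 892 893 892 892 893 896 894 893 893]
 [889 887 890 891 889 890 889 890 889 890 891 887 891 890 888 887 889 885 889 888]
 [886 888 887 887 887 886 888 884 889 889 884 884 885 884 887 887 884 888 887 883]
 [884 883 884 884 884 883 885 885 883 889 885 882 880 881 884 880 882 881 882 883]
 [881 879 880 881 883 879 881 880 880 879 879 880 876 879 880 878 880 880 878 880]]
```

The depth image shows the rod's point below the lower bushing at about (226,232). A bare length of shaft shows between the collar (row 171) and the mouth (row 179). All is still, so I hand it in.

```bash
python3 -c "
from plant import robot
print(robot.close_job())"
```

```text
the job is handed in; nothing more can be done
None
```

I handed the job in at about 15 s with the long rod held upright through both bushings: the point is about 16 mm below the lower one and the collar about 16 mm above the upper one. The hand-in gave no verdict; these figures come from the arm's pose and the side camera's depth image.

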